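# Rock the ink samples on the pedal rocker

### The arm

A 6-joint arm with a two-finger parallel gripper is mounted at the origin on the work surface. World frame = base frame: x ahead of the robot, y to its left, z up, the work surface at z = 0. Lengths are in m, angles in degrees, forces in N, time in s.
With the tool pointing down it reaches from about 0.3 to 0.75 m from the base axis. Payload 8.5 kg.
Tool frame: the origin (TCP) lies midway between the tips of the shut fingers; the grasp point (between the pads) lies 19 mm behind it; z points along the fingers, y is the line along which they close (so a half turn about z gives the same grasp; the last joint's range is limited). The gripper opens to 85 mm and grips with 20 to 120 N. Pads are 22 mm wide; open, the fingers measure 114 mm over their backs; the gripper's body (76 mm by 85 mm) begins 54 mm behind the grasp point. The pads swing forward as they close: fully open they stand 13 mm farther back than shut.
Start: joints at [-77.252, 21.807, 74.336, -0, 83.858, -12.336], TCP at [0.233, -0.498, 0.231] pointing down, gripper open.
Joint ranges: [-178.18, 178.18], [-50.72, 133.34], [12.68, 142.11], [-81.47, 261.47], [9.98, 163.14], [-165.26, 165.26]. Speed limits (degrees/s): [136.94, 136.94, 180, 180, 180, 180].

### API

Orientations are given as a 3x3 rotation matrix whose columns are the frame's x, y, z axes.
In Python, from rig import env gives the robot as it stands. The module is installed in compiled form; this text tells all that it offers.
- The arm moves only by the tool jog_arm, never from a script. Its argument "targets" is a list of rows, each a list of 6 numbers: the shift along the tool's x, y, z in cm, then the turn, a rotation vector about the tool's x, y, z in degrees. A call has 1 to 8 rows; each row is the pose to reach, as a shift and turn from the pose commanded when the call began, along the tool's axes at that moment; what a row does not reach only later rows make up. A row lasts 1/12 s, in which the tool goes at most 41.7 mm and 7.16 degrees, less where a joint would pass 70% of its speed; a pose out of reach is approached as far as the arm can. A call with a gripper value outside its range is refused whole. "hand" is the opening, from 0 (shut) to 1 (fully open), set as the call begins (left out, the last holds). The fingers move at their own pace and stop on an object; "newtons" is the grip in N (left out, the last holds). Time passes only in rows, so rows that repeat a pose let the fingers close. It gives the time, the measured TCP pose, the force, the opening and the grip force at its end, in the units of the state.
- env.observe(): the state, without advancing time (a new reading comes with each control period).
- env.get_image(name): name is "scene" or "top" or "wrist"; returns a dict with "frame" (384x512x3 uint8, red, green, blue), "depth" (384x512 float32, m along the optical axis (not along the pixel's ray), 0 where there is no reading), "fovy" (degrees; the focal length in pixels is half the picture's height over the tangent of half this angle, whatever the lens; pixels are square), "cx", "cy" (the principal point, pixels), "cam_to_world" (4x4, takes a point from camera to world coordinates). Camera axes: x right, y down, z forward; pixel columns grow to the right and rows downward; lengths in m; the calibration is good to about 2 mm. A picture is of the moment at which its call begins.
- env.close_job(): hands the job in; it is judged then, once.
Trained networks look in the newest picture that a camera, given by its name, has taken for a name from the list of things; names that differ only in an ending like _2 or _b are one class to them, and where a whole thing is asked for, a point or a joint stands for the part that bears it (a point fixed in the world has none). Each returns a list of dicts, best first, with "score" (0 to 1); they miss things now and then, are a little off and sometimes report something else, mostly with a low value. They report only what shows in the picture. A call takes as long as a camera call. They do not tell look-alikes from the thing itself.
- env.regions_of(camera, target): "pixels" (384x512 bool, what is visible of it) and "point" ([row, column] in pixels, amid what is visible of it).
The state is a dict: "time_s": time; "q": joint angles; "qvel": joint speeds; "joint_efforts": joint torques, N m; "position": TCP position; "tool_rot": TCP orientation; "ft_force": force on the tool from outside, world axes, zero at the start; "wrist_torque": the same for the moment, N m; "grip_width": finger opening in m; "gripper_force": force on a finger pad.
Only numpy, scipy, OpenCV 4.12 (cv2) and the standard library are available. Lean on these libraries where they do the work, as an engineer would, in place of code of your own. Each camera call takes 0.05 s, during which the arm holds its last target. There are 200 camera calls.

### The job

Load all the ink vials that stand on the bench into the holes of the pedal rocker's cradle, one to a hole. With all of them in, press the pedal right down to its stop twice, keeping it down for about a second each time and letting it come fully up after each press, to stir up the pigment. Then stand all the vials upright in the wooden tray, and leave the ink tin, the palette knife and the roller where they are.

Things in the scene. Friction and masses are not known exactly. Their poses are not given: they have to be found in the camera images.
- vial0: closed sample vial of red ink with a steel foot and a white screw cap: cylinder 34 mm in diameter, 70 mm tall, cap (the top 18 mm) 33 mm in diameter, 90 g, most of it in the foot; origin at the centre of its underside, z up through the cap. May be absent
- vial1: closed sample vial of blue ink with a steel foot and a white screw cap: cylinder 34 mm in diameter, 70 mm tall, cap (the top 18 mm) 33 mm in diameter, 90 g, most of it in the foot; origin at the centre of its underside, z up through the cap. May be absent
- vial2: closed sample vial of yellow ink with a steel foot and a white screw cap: cylinder 34 mm in diameter, 70 mm tall, cap (the top 18 mm) 33 mm in diameter, 90 g, most of it in the foot; origin at the centre of its underside, z up through the cap. May be absent
- vial3: closed sample vial of green ink with a steel foot and a white screw cap: cylinder 34 mm in diameter, 70 mm tall, cap (the top 18 mm) 33 mm in diameter, 90 g, most of it in the foot; origin at the centre of its underside, z up through the cap. May be absent
- hole0 (a point): mouth of one of the four holes in a row in the rocker's brown wooden cradle (54 mm apart): centre of the hole, level with the cradle's top face (69 mm above the bench at rest). Hole 38 mm in diameter with a chamfered rim, 26 mm deep, so 44 mm of a seated vial stands out. x across the row (level, away from the pedal), y along the row, z out of the hole; tilts with the cradle
- hole1 (a point): mouth of one of the four holes in a row in the rocker's brown wooden cradle (54 mm apart): centre of the hole, level with the cradle's top face (69 mm above the bench at rest). Hole 38 mm in diameter with a chamfered rim, 26 mm deep, so 44 mm of a seated vial stands out. x across the row (level, away from the pedal), y along the row, z out of the hole; tilts with the cradle
- hole2 (a point): mouth of one of the four holes in a row in the rocker's brown wooden cradle (54 mm apart): centre of the hole, level with the cradle's top face (69 mm above the bench at rest). Hole 38 mm in diameter with a chamfered rim, 26 mm deep, so 44 mm of a seated vial stands out. x across the row (level, away from the pedal), y along the row, z out of the hole; tilts with the cradle
- hole3 (a point): mouth of one of the four holes in a row in the rocker's brown wooden cradle (54 mm apart): centre of the hole, level with the cradle's top face (69 mm above the bench at rest). Hole 38 mm in diameter with a chamfered rim, 26 mm deep, so 44 mm of a seated vial stands out. x across the row (level, away from the pedal), y along the row, z out of the hole; tilts with the cradle
- cradle_floor (a point): centre of the row of holes, at the depth of the holes' floor (a seated vial's origin lies at this level); same axes as the holes
- pedal_pad (a point): the place to press: middle of the pedal's ribbed red and black tread, on its upper surface. The pedal plate is 84 mm wide and 104 mm long, hinged at its end near the cradle, about 80 mm from this point, and rises towards the free end; pressing moves this point down about 25 mm. x points from the free end towards the hinge and cradle at rest, y along the hinge
- pedal (a joint): spring pedal of the rocker: 0 rad fully up, 0.33 rad fully down at its stop; takes about 5 N to start and 11 N at the stop, pressed at the pad; springs back when released. It tips the cradle away from the pedal by up to 23 degrees
- tray: low open light wooden tray, fixed, outside 100 mm (x) by 250 mm (y), 22 mm high, walls and floor 6 mm; origin at the centre of its underside, inner floor 6 mm above it
- ink_tin: bystander: steel ink tin, 80 mm in diameter, 55 mm tall; origin at the centre of its underside
- palette_knife: bystander: palette knife 200 mm long lying on the bench; origin under its middle, x along it
- brayer: bystander: hand ink roller, roller 100 mm long (y) and 36 mm thick, handle pointing along its +x; origin under the roller's middle
There are look-alikes about, which are no part of the job. What is shaped like the vial1 but purple is not meant.

How it is judged:
By the outcome, as a careful person would: the job done as asked, in the order asked, and still so for the second after the job is handed in, with the robot touching nothing.
Of vial0, vial1, vial2, vial3 only 2 to 4 are there at a start; the rules pass over those that are not, and their reading is None.
At some moment in a run one of vial0, vial1, vial2, vial3 may be knocked a few centimetres aside while the robot is not near it.
It also fails if it takes over 210 s, if anything falls off the work surface, if the arm or the gripper's body presses on something with over 40 N, if the wrist force passes 120 N, or if a joint passes its speed limit or range.

## Working session

There is one attempt and no reset: what is moved stays moved. The work goes in short steps, Python scripts to look and compute and a tool call to move; the robot and the scene stay as the last step left them, time stands still between calls to the robot, and variables do not carry over. Pictures are saved under pics/ and viewed, at most 14 in all, crops included, and the job is handed in when it is done.

Besides the shell and the picture viewer there is one more tool, called after "Emit:" by a JSON object that holds its "api" and its "payload", one argument or row to a line. jog_arm: Moves the arm, as the interface text tells. Its arguments: {"type":"object","properties":{"targets":{"type":"array","items":{"type":"array","items":{"type":"number"}}},"hand":{"type":"number"},"newtons":{"type":"number"}},"required":["targets"]}

```bash
mkdir -p pics; cat > h.py <<'E'
import numpy as np, cv2
from rig import env
def K(im):
    h=im['frame'].shape[0]; f=h/2/np.tan(np.radians(im['fovy'])/2); return f,im['cx'],im['cy']
def cloud(im):
    f,cx,cy=K(im); d=im['depth']; v,u=np.mgrid[:d.shape[0],:d.shape[1]]
    P=np.stack([(u-cx)/f*d,(v-cy)/f*d,d],-1); M=np.array(im['cam_to_world']); return P@M[:3,:3].T+M[:3,3]
def save(im,n,crop=None,s=1):
    a=im['frame'][:,:,::-1]
    if crop: r0,r1,c0,c1=crop; a=a[r0:r1,c0:c1]
    cv2.imwrite('pics/'+n,cv2.resize(a,None,fx=s,fy=s,interpolation=cv2.INTER_CUBIC))
E
python3 - <<'E'
from h import *
for c in ['scene','top']:
    im=env.get_image(c); save(im,c+'0.png',s=1.5); P=cloud(im); print(c,im['fovy'],np.round(im['cam_to_world'],3).tolist())
    for t in ['vial0','vial1','vial2','vial3','hole0','pedal_pad','tray','ink_tin','palette_knife','brayer']:
        for r in env.regions_of(c,t):
            m=r['pixels']&(im['depth']>0)
            if m.sum()==0: continue
            q=P[m]; zt=np.percentile(q[:,2],95); col=im['frame'][r['pixels']].mean(0).astype(int)
            print(t,round(r['score'],2),np.round(r['point']),m.sum(),np.round(np.median(q,0),3),'ztop',round(zt,3),np.round(q.min(0),3),np.round(q.max(0),3),col)
o=env.observe();print(o['position'],o['tool_rot'],o['time_s'])
E
```

```text
scene 56.85434592794636 [[-0.156, 0.78, -0.607, 1.134], [0.988, 0.121, -0.098, 0.11], [-0.003, -0.614, -0.789, 0.746], [0.0, 0.0, 0.0, 1.0]]
vial0 0.82 [172. 342.] 311 [0.505 0.241 0.05 ] ztop 0.07 [ 0.411  0.226 -0.001] [0.511 0.263 0.072] [103  81  79]
vial0 0.75 [166. 308.] 337 [0.506 0.161 0.047] ztop 0.07 [ 0.414  0.144 -0.003] [0.514 0.185 0.073] [89 90 99]
vial0 0.56 [176. 378.] 346 [0.502 0.339 0.048] ztop 0.07 [ 0.411  0.326 -0.002] [0.511 0.357 0.071] [85 92 82]
vial0 0.54 [171. 269.] 313 [0.541 0.058 0.051] ztop 0.07 [ 0.448  0.034 -0.002] [0.548 0.074 0.072] [111 103  88]
vial0 0.49 [184. 169.] 2384 [ 0.628 -0.17   0.064] ztop 0.069 [ 0.544 -0.288  0.01 ] [ 0.662 -0.062  0.071] [92 66 45]
vial1 0.82 [172. 342.] 311 [0.505 0.241 0.05 ] ztop 0.07 [ 0.411  0.226 -0.001] [0.511 0.263 0.072] [103  81  79]
vial1 0.75 [166. 308.] 337 [0.506 0.161 0.047] ztop 0.07 [ 0.414  0.144 -0.003] [0.514 0.185 0.073] [89 90 99]
vial1 0.56 [176. 378.] 346 [0.502 0.339 0.048] ztop 0.07 [ 0.411  0.326 -0.002] [0.511 0.357 0.071] [85 92 82]
vial1 0.54 [171. 269.] 313 [0.541 0.058 0.051] ztop 0.
[... 5277 characters left out ...]
.825 0.026 0.059] [138 143 138]
ink_tin 0.17 [233. 163.] 203 [0.492 0.237 0.068] ztop 0.071 [ 0.476  0.227 -0.004] [0.508 0.259 0.073] [139 126 119]
palette_knife 0.57 [146. 163.] 1030 [0.718 0.256 0.002] ztop 0.018 [ 0.671  0.118 -0.005] [0.751 0.317 0.022] [133 126 120]
brayer 0.85 [128. 316.] 856 [ 0.767 -0.173  0.028] ztop 0.035 [ 0.729 -0.225 -0.005] [ 0.871 -0.111  0.038] [58 51 46]
brayer 0.34 [214. 235.] 112 [0.527 0.057 0.068] ztop 0.071 [0.514 0.042 0.05 ] [0.54  0.07  0.072] [178 172 162]
[ 0.23315232 -0.49811774  0.23132084] [[ 9.05678645e-01  4.23964846e-01 -3.22017619e-05]
 [ 4.23964846e-01 -9.05678646e-01 -8.97622516e-06]
 [-3.29700521e-05 -5.52283961e-06 -9.99999999e-01]] 1.1
```

View pics/scene0.png

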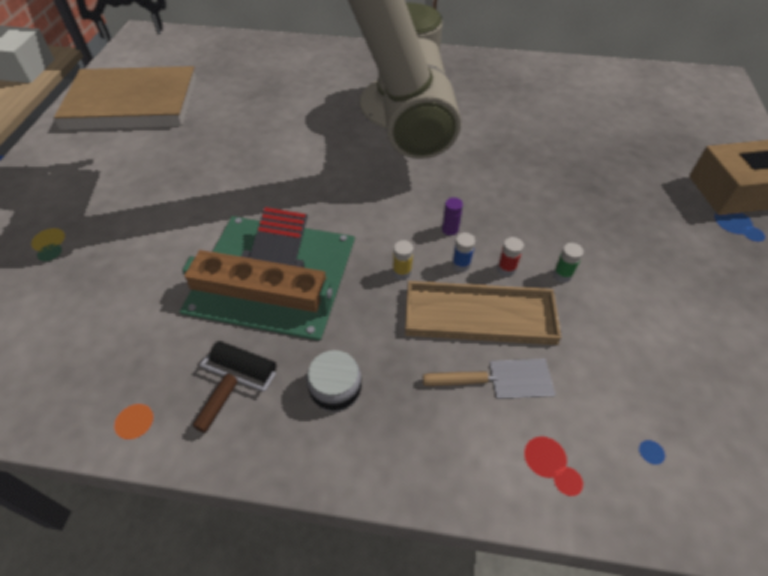

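View pics/top0.png

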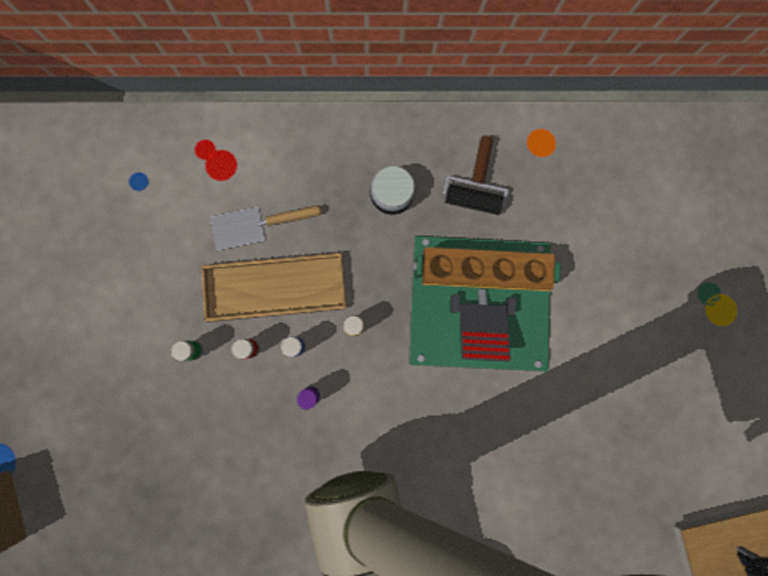

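Candidates (scene picture, 1.5x pixels) are yellow (403,258), blue (464,250), red (511,255) and green (570,260), all white-capped, plus the purple-capped look-alike at (453,216). I take the four white-capped ones and leave purple alone. Next I measure exact positions and check one crop.

```bash
cat >> h.py <<'E'
from scipy import ndimage
from scipy.optimize import least_squares
def plane(im,z):
    f,cx,cy=K(im); M=np.array(im['cam_to_world']); v,u=np.mgrid[:384,:512]
    D=np.stack([(u-cx)/f,(v-cy)/f,np.ones_like(u,float)],-1)@M[:3,:3].T
    t=(z-M[2,3])/D[...,2]; return M[:3,3]+D*t[...,None]
def caps(im,zlo=.062,zhi=.08,box=(.3,.9,-.1,.45)):
    P=cloud(im); m=(P[...,2]>zlo)&(P[...,2]<zhi)&(P[...,0]>box[0])&(P[...,0]<box[1])&(P[...,1]>box[2])&(P[...,1]<box[3])
    L,n=ndimage.label(m); out=[]
    for i in range(1,n+1):
        k=L==i
        if 40<k.sum()<900:
            q=P[k]; z=np.median(q[:,2]); q=q[q[:,2]>z-.004]
            c=(q[:,:2].min(0)+q[:,:2].max(0))/2
            yx=np.round(ndimage.center_of_mass(k)).astype(int); d=ndimage.binary_dilation(k,iterations=5)&~k
            a=im['frame'][k|d].astype(int); a=a[np.argsort(a.max(1)-a.min(1))[-25:]].mean(0).astype(int)
            out.append((np.round(q[:,:2].mean(0),4),np.round(c,4),round(float(z),4),int(k.sum()),yx,a))
    return out
def holes(im):
    P=cloud(im); Q=plane(im,.069)
    m=(P[...,2]<.055)&(Q[...,0]>.595)&(Q[...,0]<.65)&(Q[...,1]>-.28)&(Q[...,1]<-.07)
    L,n=ndimage.label(m); r=[]
    for i in range(1,n+1):
        k=L==i
        if k.sum()>60: q=Q[k]; r.append((np.round(q[:,:2].mean(0),4),np.round((q.min(0)+q.max(0))[:2]/2,4),np.round((q.max(0)-q.min(0))[:2],3),int(k.sum())))
    return r
E
python3 - <<'E'
from h import *
for c in ['top','scene']:
    im=env.get_image(c); print(c); [print(*x) for x in caps(im)]; print('holes'); [print(*x) for x in holes(im)]
    P=cloud(im); m=(abs(P[...,2]-.069)<.005)&(P[...,0]>.54)&(P[...,0]<.7)&(P[...,1]<-.04)&(P[...,1]>-.32)
    print(cv2.minAreaRect(P[m][:,:2].astype(np.float32)), np.median(P[m][:,2]))
    if c=='scene': save(im,'crop1.png',(120,230,255,400),4)
    m=(abs(P[...,2]-.021)<.006)&(P[...,0]>.5)&(P[...,0]<.7)&(P[...,1]<.4)&(P[...,1]>.05)
    print('tray',cv2.minAreaRect(P[m][:,:2].astype(np.float32)))
E
```

```text
top
[ 0.6273 -0.0783] [ 0.6285 -0.0817] 0.0674 212 [177 287] [143  99  45]
[ 0.6306 -0.0569] [ 0.6304 -0.0569] 0.0647 45 [176 279] [130  87  44]
[0.5276 0.0577] [0.5269 0.057 ] 0.0685 130 [217 235] [142 133 107]
[0.4935 0.1618] [0.4934 0.1624] 0.0684 137 [231 193] [66 73 86]
[0.4917 0.2433] [0.4922 0.2436] 0.0683 140 [232 160] [70 25 23]
[0.4899 0.3429] [0.4901 0.3434] 0.0684 144 [234 120] [15 50 24]
[0.4069 0.136 ] [0.4067 0.1363] 0.0686 137 [266 204] [100  47 129]
holes
[ 0.6262 -0.0935] [ 0.6254 -0.0935] [0.034 0.034] 157
[ 0.6227 -0.1466] [ 0.6222 -0.1472] [0.034 0.034] 151
[ 0.6191 -0.2001] [ 0.6189 -0.2012] [0.034 0.034] 150
[ 0.6158 -0.2536] [ 0.6157 -0.254 ] [0.034 0.031] 144
((0.6224225759506226, -0.17452958226203918), (0.24529488384723663, 0.060747288167476654), 86.32402038574219) 0.06724525228756795
tray ((0.5746719241142273, 0.20883336663246155), (0.15038131177425385, 0.2710634469985962), 3.968412160873413)
scene
[0.4103 0.135 ] [0.4075 0.1346] 0.0684 93 [136 302] [ 89  48 112]
[0.497 0.161] [0.4955 0.1617] 0.0689 112 [160 310] [38 47 76]
[0.495  0.2426] [0.4938 0.2427] 0.0689 117 [163 341] [86 39 38]
[0.531  0.0574] [0.5291 0.0572] 0.0689 117 [165 268] [98 85 46]
[0.4926 0.3419] [0.492  0.3417] 0.0688 120 [167 381] [44 68 48]
[ 0.6314 -0.0787] [ 0.6306 -0.0819] 0.0677 217 [190 207] [125  87  58]
[ 0.633  -0.0567] [ 0.6316 -0.0567] 0.0649 48 [192 216] [119  84  56]
holes
[ 0.6262 -0.2521] [ 0.6263 -0.2526] [0.028 0.031] 94
[ 0.6291 -0.1992] [ 0.6292 -0.1996] [0.029 0.033] 98
[ 0.6328 -0.1464] [ 0.6326 -0.1463] [0.027 0.032] 100
[ 0.6359 -0.0923] [ 0.6352 -0.0926] [0.029 0.033] 105
((0.6245796084403992, -0.17568913102149963), (0.246125727891922, 0.06315586715936661), 85.99775695800781) 0.06769412623903115
tray ((0.5756253004074097, 0.20747467875480652), (0.15431448817253113, 0.3087508976459503), 4.499574184417725)
```

View pics/crop1.png

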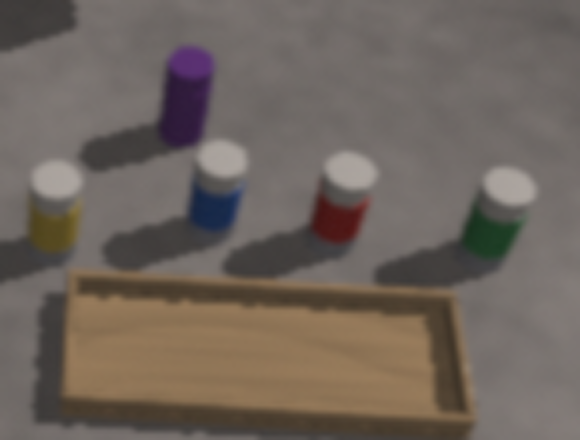

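Emit:
{"api": "jog_arm", "payload": {
  "targets": [
    [23,-7,0,0,0,-33],
    [23,-7,0,0,0,-33],
    [23,-7,0,0,0,-40],
    [27,-8,0,0,0,-47],
    [31,-9,0,0,0,-53],
    [35,-10,0,0,0,-57],
    [38,-12,0,0,0,-57],
    [38,-12,0,0,0,-57]
  ]
}}

```text
time_s: 1.87
position: [0.4813, -0.2726, 0.2314]
tool_rot: [[0.132, 0.991, 0.0], [0.991, -0.132, -0.0], [-0.0, 0.0, -1.0]]
ft_force: [1.2, -1.1, 1.2]
grip_width: 0.0854
gripper_force: 0.0
```

```bash
cat >> h.py <<'E'
from scipy.spatial.transform import Rotation as R
def goto(p,yaw=90.,o=None):
    """jog row (cm,deg) from the present tool pose to TCP p, pointing down, tool x at yaw"""
    o=o or env.observe(); T=np.array(o['tool_rot']); y=np.radians(yaw)
    G=np.array([[np.cos(y),np.sin(y),0],[np.sin(y),-np.cos(y),0],[0,0,-1]])
    return np.round(np.r_[T.T@(np.array(p)-o['position'])*100, R.from_matrix(T.T@G).as_rotvec(degrees=True)],2).tolist()
E
python3 - <<'E'
from h import *
o=env.observe(); print(o['time_s'],o['position'],np.round(o['q'],1)); T=np.array(o['tool_rot'])
im=env.get_image('wrist'); M=np.array(im['cam_to_world']); print(im['fovy'],np.round(T.T@M[:3,:3],3).tolist(),np.round(T.T@(M[:3,3]-o['position']),3))
print(goto((.60,-.175,.25),93.7))
E
```

```text
1.8667 [ 0.48128347 -0.27260941  0.23144016] [-41.8  22.1  73.8  -0.   84.  -34.2]
67.57526641619386 [[-0.0, -0.958, -0.288], [1.0, -0.0, -0.0], [0.0, -0.288, 0.958]] [ 0.073  0.001 -0.143]
[10.55, 10.3, -1.81, 0.12, -0.13, -10.53]
```

Emit:
{"api": "jog_arm", "payload": {
  "targets": [
    [4,4,0,0,0,-5],
    [8,8,0,0,0,-10.6],
    [12,12,-1,0,0,-10.6],
    [12.5,12.5,-2,0,0,-10.6],
    [12.5,12.5,-2,0,0,-10.6],
    [12.5,12.5,-2,0,0,-10.6]
  ]
}}

```text
time_s: 2.42
position: [0.6232, -0.1654, 0.2516]
tool_rot: [[-0.051, 0.999, 0.002], [0.999, 0.051, -0.0], [-0.0, 0.002, -1.0]]
ft_force: [-0.5, -1.1, -0.1]
grip_width: 0.0854
gripper_force: 0.0
```

```bash
cat > m.py <<'E'
from h import *
o=env.observe(); print(o['time_s'],o['position'],np.round(o['tool_rot'],3).tolist())
im=env.get_image('wrist'); save(im,'w_%d.png'%(o['time_s']*10),s=1.3)
[print('hole',*x) for x in holes(im)]
P=cloud(im); m=(abs(P[...,2]-.069)<.004)&(P[...,0]>.54)&(P[...,0]<.7)&(P[...,1]<-.04)&(P[...,1]>-.32)
print(cv2.minAreaRect(P[m][:,:2].astype(np.float32)), np.median(P[m][:,2]))
E
python3 m.py; ls pics
```

```text
2.4167 [ 0.62316966 -0.16538468  0.25159302] [[-0.051, 0.999, 0.002], [0.999, 0.051, -0.0], [-0.0, 0.002, -1.0]]
hole [ 0.5967 -0.0917] [ 0.5975 -0.0973] [0.005 0.055] 146
hole [ 0.6284 -0.096 ] [ 0.6284 -0.0963] [0.036 0.036] 907
hole [ 0.6251 -0.1483] [ 0.6251 -0.1486] [0.035 0.034] 744
hole [ 0.6218 -0.2008] [ 0.6218 -0.2012] [0.036 0.033] 616
hole [ 0.6184 -0.2535] [ 0.6181 -0.254 ] [0.035 0.031] 507
((0.623620867729187, -0.1770649403333664), (0.24731886386871338, 0.060114577412605286), 86.32860565185547) 0.06923297347133534
crop1.png
scene0.png
top0.png
w_24.png
```

Emit:
{"api": "jog_arm", "payload": {
  "targets": [
    [4,-1,0,0.1,0,-0.7],
    [8,-2,0,0.1,0,-0.7],
    [12,-3,0,0.1,0,-0.7],
    [16,-4,0,0.1,0,-0.7],
    [20,-5,0,0.1,0,-0.7],
    [24,-6.5,0,0.1,0,-0.7],
    [28,-7.5,0,0.1,0,-0.7],
    [32,-8.5,0,0.1,0,-0.7]
  ]
}}

```text
time_s: 3.13
position: [0.5196, 0.148, 0.2513]
tool_rot: [[-0.057, 0.998, -0.002], [0.998, 0.057, -0.0], [-0.0, -0.002, -1.0]]
ft_force: [0.9, 0.3, -0.2]
grip_width: 0.0855
gripper_force: 0.0
```

Emit:
{"api": "jog_arm", "payload": {
  "targets": [
    [4,-1,0,0,0,0],
    [7,-2,0,0,0,0],
    [7,-2,0,0,0,0],
    [7,-2,0,0,0,0]
  ]
}}

```text
time_s: 3.47
position: [0.4962, 0.2164, 0.2513]
tool_rot: [[-0.06, 0.998, -0.002], [0.998, 0.06, -0.001], [-0.0, -0.002, -1.0]]
ft_force: [1.1, 0.1, 0.2]
grip_width: 0.0855
gripper_force: 0.0
```

```bash
python3 - <<'E'
from h import *
o=env.observe(); print(o['time_s'],o['position'],np.round(o['tool_rot'],4).tolist())
im=env.get_image('wrist'); save(im,'wv.png',s=1.3)
[print(*x) for x in caps(im)]
E
```

```text
3.4667 [0.49622353 0.21643274 0.25127171] [[-0.0602, 0.9982, -0.002], [0.9982, 0.0602, -0.0005], [-0.0004, -0.0021, -1.0]]
[0.4905 0.3419] [0.4906 0.3416] 0.0702 873 [ 53 250] [31 83 41]
[0.4925 0.2428] [0.4922 0.2427] 0.0704 657 [149 246] [209  42  37]
[0.4944 0.1617] [0.4945 0.1612] 0.0704 573 [216 244] [ 24  85 194]
[0.4079 0.1359] [0.4079 0.1349] 0.0704 564 [231 173] [141  49 189]
[0.5285 0.0581] [0.5286 0.0569] 0.0705 485 [290 265] [219 180   8]
```

View pics/wv.png

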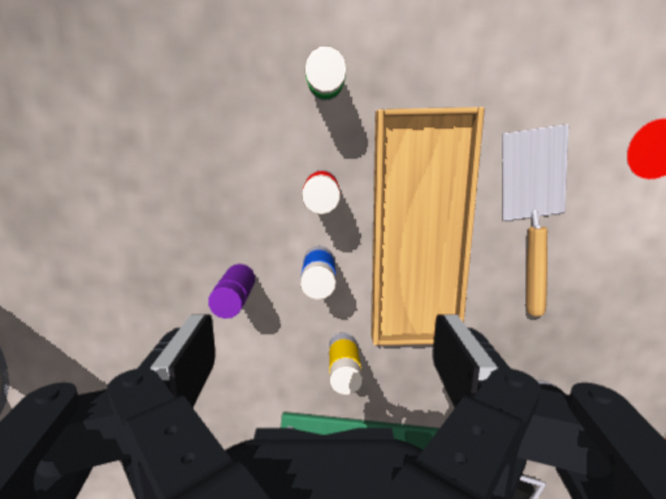

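The wrist picture shows green (325,70), red (321,192), blue (318,280) and yellow (345,378) standing left of the tray, with purple at (232,290) left alone. Green goes first.

Emit:
{"api": "jog_arm", "payload": {
  "targets": [
    [4,0.1,2,0,0,0],
    [8,0.2,5,0,0,0],
    [12.5,0.2,8,0,0,0],
    [12.5,0.2,12,0,0,0],
    [12.5,0.2,16,0,0,0],
    [12.5,0.2,19,0,0,0],
    [12.5,0.2,21.3,0,0,0],
    [12.5,0.2,21.3,0,0,0]
  ]
}}

```text
time_s: 4.18
position: [0.4897, 0.3383, 0.033]
tool_rot: [[-0.057, 0.998, -0.011], [0.998, 0.056, -0.004], [-0.004, -0.011, -1.0]]
ft_force: [-0.3, -2.0, 0.3]
grip_width: 0.0854
gripper_force: 0.0
```

Emit:
{"api": "jog_arm", "payload": {
  "targets": [
    [0,0,0,0,0,0],
    [0,0,0,0,0,0],
    [0,0,0,0,0,0],
    [0,0,0,0,0,0],
    [0,0,0,0,0,0],
    [0,0,0,0,0,0]
  ],
  "hand": 0,
  "newtons": 35
}}

```text
time_s: 4.68
position: [0.4921, 0.3416, 0.0401]
tool_rot: [[-0.059, 0.998, 0.001], [0.998, 0.059, 0.001], [0.001, 0.001, -1.0]]
ft_force: [-1.1, -1.3, 7.2]
grip_width: 0.0328
gripper_force: 34.2
```

Emit:
{"api": "jog_arm", "payload": {
  "targets": [
    [0,0,-4,0,0,0],
    [0,0,-8,0,0,0],
    [0,0,-12,0,0,0],
    [-4,1,-15,0,0,0],
    [-8,2,-16,0,0,0],
    [-12,3,-16,0,0,0],
    [-16,4,-16,0,0,0],
    [-20,5,-16,0,0,0]
  ]
}}

```text
time_s: 5.35
position: [0.5511, 0.1505, 0.1994]
tool_rot: [[-0.06, 0.998, 0.0], [0.998, 0.06, 0.0], [0.0, 0.0, -1.0]]
ft_force: [0.7, 0.1, -0.3]
grip_width: 0.0321
gripper_force: 35.3
```

Emit:
{"api": "jog_arm", "payload": {
  "targets": [
    [-4,1,0,0,0,0],
    [-8,2,0,0,0,0],
    [-12,3,0,0,0,0],
    [-16,4,0,0,0,0],
    [-20,5,0,0,0,0],
    [-24,6,0,0,0,0],
    [-24,6,0,0,0,0],
    [-24,6,0,0,0,0]
  ]
}}

```text
time_s: 6.02
position: [0.6251, -0.0859, 0.198]
tool_rot: [[-0.056, 0.998, -0.002], [0.998, 0.056, -0.0], [0.0, -0.002, -1.0]]
ft_force: [-0.1, 0.3, -1.0]
grip_width: 0.0326
gripper_force: 35.2
```

```bash
cat > s.py <<'E'
import sys
from h import *
o=env.observe(); print(round(o['time_s'],2),np.round(o['position'],4),np.round(o['tool_rot'],3).tolist(),o['grip_width'])
a=[float(x) for x in sys.argv[1:]]
if a: print(goto(a[:3],93.6,o))
E
python3 s.py .6285 -.0957 .130
python3 - <<'E'
from h import *
im=env.get_image('wrist'); save(im,'wg.png',s=1.3); [print('hole',*x) for x in holes(im)]
E
```

```text
6.02 [ 0.6251 -0.0859  0.198 ] [[-0.056, 0.998, -0.002], [0.998, 0.056, -0.0], [0.0, -0.002, -1.0]] 0.032556726913290576
[-0.99, 0.3, 6.8, -0.11, -0.01, -0.4]
hole [ 0.5966 -0.0923] [ 0.5973 -0.0987] [0.005 0.056] 158
hole [ 0.6292 -0.089 ] [ 0.6285 -0.0901] [0.036 0.025] 631
hole [ 0.6185 -0.25  ] [ 0.6182 -0.2502] [0.035 0.025] 428
```

View pics/wg.png

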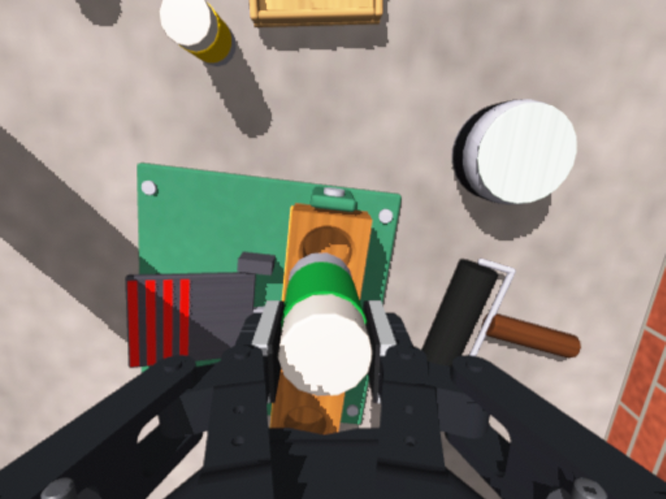

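The green vial hangs upright at (325,320), just beyond hole0 at (327,245). I'll measure the offset of the held cap from the TCP while going lower.

Emit:
{"api": "jog_arm", "payload": {
  "targets": [
    [-0.5,0.2,3,0,0,-0.4],
    [-1,0.3,6.5,0,0,-0.4],
    [-1,0.3,6.5,-0.1,0,-0.4],
    [-1,0.3,6.5,-0.1,0,-0.4]
  ]
}}

```text
time_s: 6.4
position: [0.6278, -0.0922, 0.1328]
tool_rot: [[-0.067, 0.998, -0.003], [0.998, 0.067, 0.001], [0.001, -0.003, -1.0]]
ft_force: [-0.4, 0.1, 0.5]
grip_width: 0.033
gripper_force: 35.3
```

```bash
cat > held.py <<'E'
from h import *
o=env.observe(); z=o['position'][2]; im=env.get_image('wrist'); P=cloud(im); p=np.array(o['position'])
a=im['frame'].astype(int); m=(abs(P[...,2]-z-.0315)<.006)&(np.hypot(P[...,0]-p[0],P[...,1]-p[1])<.03)&(a.min(-1)>110)
m=ndimage.binary_opening(m); q=P[m]; print('cap z',np.median(q[:,2])-z, 'fit', end=' ')
# circle fit to boundary
b=P[m&~ndimage.binary_erosion(m)][:,:2]; A=np.c_[2*b,np.ones(len(b))]; s=np.linalg.lstsq(A,(b**2).sum(1),rcond=None)[0]
print(s[:2]-p[:2],'r',np.sqrt(s[2]+s[:2]@s[:2]),m.sum())
E
python3 held.py; python3 s.py .6285 -.0957 .081
```

```text
cap z 0.030674950061365336 fit [0.00102425 0.00365818] r 0.017221419109982462 4111
6.45 [ 0.6288 -0.0926  0.1347] [[-0.067, 0.998, 0.001], [0.998, 0.067, -0.0], [-0.0, 0.001, -1.0]] 0.03259761563209126
[-0.31, -0.05, 5.37, 0.05, 0.01, 0.26]
```

```bash
sed -i 's/abs(P\[...,2\]-z-.0315)<.006/abs(P[...,2]-z-.0307)<.0025/; s/a.min(-1)>110/a.min(-1)>40/' held.py; sed -i "s/print(s\[:2\]/print(np.round(q.min(0)-p,4),np.round(q.max(0)-p,4)); print(s[:2]/" held.py; python3 held.py
```

```text
cap z 0.03065423374601045 fit [-0.0228 -0.0148  0.0282] [0.023  0.0178 0.0332]
[0.00090829 0.00326603] r 0.016685781785071824 3788
```

Emit:
{"api": "jog_arm", "payload": {
  "targets": [
    [-0.4,-0.1,1,0,0,0.2],
    [-0.4,-0.1,2,0,0,0.2],
    [-0.4,-0.1,2,0,0,0.2],
    [-0.4,-0.1,2.6,0,0,0.2],
    [-0.4,-0.1,3.2,0,0,0.2],
    [-0.4,-0.1,3.6,0,0,0.2],
    [-0.4,-0.1,3.6,0,0,0.2]
  ]
}}

```text
time_s: 7.08
position: [0.6278, -0.0976, 0.0962]
tool_rot: [[-0.062, 0.998, -0.001], [0.998, 0.062, 0.001], [0.001, -0.0, -1.0]]
ft_force: [1.3, 0.8, -1.2]
grip_width: 0.0329
gripper_force: 34.9
```

Emit:
{"api": "jog_arm", "payload": {
  "targets": [
    [0,0,0.5,0,0,0],
    [0,0,1,0,0,0],
    [0,0,1.3,0,0,0],
    [0,0,1.3,0,0,0],
    [0,0,1.3,0,0,0]
  ]
}}

```text
time_s: 7.5
position: [0.6278, -0.0977, 0.084]
tool_rot: [[-0.062, 0.998, -0.0], [0.998, 0.062, 0.0], [0.0, -0.0, -1.0]]
ft_force: [0.2, 0.4, -2.3]
grip_width: 0.0325
gripper_force: 34.8
```

Emit:
{"api": "jog_arm", "payload": {
  "targets": [
    [0,0,0,0,0,0],
    [0,0,0,0,0,0],
    [0,0,0,0,0,0],
    [0,0,-3,0,0,0],
    [0,0,-7,0,0,0],
    [0,0,-11,0,0,0],
    [0,0,-15,0,0,0],
    [0,0,-15,0,0,0]
  ],
  "hand": 1
}}

```text
time_s: 8.17
position: [0.6298, -0.0984, 0.2432]
tool_rot: [[-0.063, 0.998, 0.014], [0.998, 0.063, -0.005], [-0.006, 0.014, -1.0]]
ft_force: [0.6, 0.0, 1.4]
grip_width: 0.0856
gripper_force: 0.0
```

```bash
cat > look.py <<'E'
from h import *
import sys
o=env.observe(); print(round(o['time_s'],2),np.round(o['position'],4),np.round(o['tool_rot'],3).tolist())
for c in sys.argv[1:]:
    print(c); [print(*x) for x in caps(env.get_image(c))]
    im=env.get_image(c); print(' rocker'); [print(*x) for x in caps(im,.095,.135,(.5,.75,-.3,-.05))]
E
python3 look.py wrist top
```

```text
8.17 [ 0.6298 -0.0984  0.2432] [[-0.063, 0.998, 0.014], [0.998, 0.063, -0.005], [-0.006, 0.014, -1.0]]
wrist
[ 0.6311 -0.0581] [ 0.6311 -0.0584] 0.0668 279 [136 249] [229 149  65]
 rocker
top
[0.5275 0.0578] [0.5269 0.0571] 0.0683 131 [217 235] [135 125 101]
[0.4933 0.1619] [0.4934 0.1624] 0.0686 137 [231 193] [64 70 83]
[0.4916 0.2435] [0.4922 0.244 ] 0.0687 139 [232 160] [68 24 23]
[0.4069 0.1359] [0.4067 0.1363] 0.0684 136 [266 204] [ 96  45 124]
 rocker
[ 0.6243 -0.099 ] [ 0.6255 -0.0985] 0.1113 99 [175 298] [105  70  37]
```

Emit:
{"api": "jog_arm", "payload": {
  "targets": [
    [3.6,-2,0,0,0,0],
    [7.2,-4,1,0,0,0],
    [11,-6,2,0,0,0],
    [14.5,-8,4,0,0,0],
    [16.1,-8.9,7,0,0,0],
    [16.1,-8.9,11,0,0,0],
    [16.1,-8.9,14,0,0,0],
    [16.1,-8.9,14,0,0,0]
  ]
}}

```text
time_s: 9.03
position: [0.5249, 0.0581, 0.0881]
tool_rot: [[-0.063, 0.998, -0.013], [0.998, 0.063, 0.001], [0.002, -0.013, -1.0]]
ft_force: [-1.2, 0.3, -0.2]
grip_width: 0.0852
gripper_force: 0.0
```

```bash
python3 s.py .5286 .0575 .039
```

```text
9.03 [0.5249 0.0581 0.0881] [[-0.063, 0.998, -0.013], [0.998, 0.063, 0.001], [0.002, -0.013, -1.0]] 0.08515308029586766
[-0.1, 0.43, 4.9, -0.73, -0.13, 0.02]
```

Emit:
{"api": "jog_arm", "payload": {
  "targets": [
    [0,0,2,0,0,0],
    [0,0,4,0,0,0],
    [0,0,5,0,0,0],
    [0,0,5,0,0,0],
    [0,0,5,0,0,0]
  ]
}}

```text
time_s: 9.45
position: [0.5292, 0.0572, 0.0447]
tool_rot: [[-0.062, 0.998, -0.0], [0.998, 0.062, 0.0], [0.0, -0.0, -1.0]]
ft_force: [-0.2, 0.4, 0.1]
grip_width: 0.0855
gripper_force: 0.0
```

Emit:
{"api": "jog_arm", "payload": {
  "targets": [
    [0,0,0.5,0,0,0],
    [0,0,0.5,0,0,0],
    [0,0,0.5,0,0,0],
    [0,0,0.5,0,0,0],
    [0,0,0.5,0,0,0],
    [0,0,0.5,0,0,0],
    [0,0,0.5,0,0,0],
    [0,0,0.5,0,0,0]
  ],
  "hand": 0
}}

```text
time_s: 10.12
position: [0.529, 0.0574, 0.0397]
tool_rot: [[-0.063, 0.998, 0.001], [0.998, 0.063, -0.0], [-0.0, 0.001, -1.0]]
ft_force: [-2.7, 0.1, 5.7]
grip_width: 0.0327
gripper_force: 34.4
```

Emit:
{"api": "jog_arm", "payload": {
  "targets": [
    [0,0,-4,0,0,0],
    [0,0,-8,0,0,0],
    [0,0,-12,0,0,0],
    [-3,1,-15,0,0,0],
    [-6.5,2.5,-16,0,0,0],
    [-10,4,-16,0,0,0],
    [-13.5,5.2,-16,0,0,0],
    [-17,6.5,-16,0,0,0]
  ]
}}

```text
time_s: 10.78
position: [0.6047, -0.1098, 0.1993]
tool_rot: [[-0.063, 0.998, 0.0], [0.998, 0.063, 0.0], [0.0, 0.0, -1.0]]
ft_force: [1.4, 1.2, -0.9]
grip_width: 0.0326
gripper_force: 35.5
```

Emit:
{"api": "jog_arm", "payload": {
  "targets": [
    [-3,1.2,0,0,0,0],
    [-4.4,1.7,0,0,0,0],
    [-4.4,1.7,0,0,0,0],
    [-4.4,1.7,3,0,0,0],
    [-4.4,1.7,5,0,0,0],
    [-4.4,1.7,5,0,0,0],
    [-4.4,1.7,5,0,0,0],
    [-4.4,1.7,5,0,0,0]
  ]
}}

```text
time_s: 11.45
position: [0.6246, -0.1508, 0.1507]
tool_rot: [[-0.063, 0.998, 0.002], [0.998, 0.063, -0.001], [-0.001, 0.002, -1.0]]
ft_force: [0.0, 0.6, -0.4]
grip_width: 0.0324
gripper_force: 35.5
```

```bash
python3 s.py .6244 -.1516 .110; python3 held.py
```

```text
11.45 [ 0.6246 -0.1508  0.1507] [[-0.063, 0.998, 0.002], [0.998, 0.063, -0.001], [-0.001, 0.002, -1.0]] 0.03240264064431267
[-0.08, -0.03, 4.07, 0.1, 0.05, 0.02]
cap z 0.030847217383642878 fit [-0.0223 -0.0171  0.0282] [0.023  0.0159 0.0332]
[0.0012593  0.00147587] r 0.017066330698605796 3790
```

Emit:
{"api": "jog_arm", "payload": {
  "targets": [
    [0.1,0,2,0,0,0],
    [0.1,0,3.5,0,0,0],
    [0.1,0,3.5,0,0,0],
    [0.1,0,4,0,0,0],
    [0.1,0,4.6,0,0,0],
    [0.1,0,5.2,0,0,0],
    [0.1,0,5.4,0,0,0],
    [0.1,0,5.4,0,0,0]
  ]
}}

```text
time_s: 12.17
position: [0.6239, -0.15, 0.0948]
tool_rot: [[-0.062, 0.998, -0.001], [0.998, 0.062, 0.0], [0.0, -0.001, -1.0]]
ft_force: [-0.2, -0.1, -0.8]
grip_width: 0.0328
gripper_force: 35.5
```

Emit:
{"api": "jog_arm", "payload": {
  "targets": [
    [0,0,0.5,0,0,0],
    [0,0,1,0,0,0],
    [0,0,1.2,0,0,0],
    [0,0,1.2,0,0,0],
    [0,0,1.2,0,0,0]
  ]
}}

```text
time_s: 12.58
position: [0.6241, -0.1501, 0.083]
tool_rot: [[-0.062, 0.998, -0.0], [0.998, 0.062, 0.0], [0.0, -0.0, -1.0]]
ft_force: [-0.1, -0.2, -0.2]
grip_width: 0.0324
gripper_force: 35.6
```

Emit:
{"api": "jog_arm", "payload": {
  "targets": [
    [0,0,0,0,0,0],
    [0,0,0,0,0,0],
    [0,0,0,0,0,0],
    [0,0,-3,0,0,0],
    [0,0,-7,0,0,0],
    [0,0,-11,0,0,0],
    [0,0,-14,0,0,0],
    [0,0,-14,0,0,0]
  ],
  "hand": 1
}}

```text
time_s: 13.25
position: [0.6259, -0.1508, 0.2307]
tool_rot: [[-0.063, 0.998, 0.012], [0.998, 0.063, -0.005], [-0.006, 0.011, -1.0]]
ft_force: [0.1, 0.1, 1.2]
grip_width: 0.0856
gripper_force: 0.0
```

```bash
python3 s.py .4945 .1615 .039; python3 look.py top
```

```text
13.25 [ 0.6259 -0.1508  0.2307] [[-0.063, 0.998, 0.012], [0.998, 0.063, -0.005], [-0.006, 0.011, -1.0]] 0.0856416320652512
[32.1, -11.37, 18.85, 0.65, 0.34, -0.0]
13.25 [ 0.6259 -0.1508  0.2307] [[-0.063, 0.998, 0.012], [0.998, 0.063, -0.005], [-0.006, 0.011, -1.0]]
top
[ 0.6266 -0.0783] [ 0.6285 -0.0815] 0.0672 215 [177 287] [137  95  42]
[ 0.6304 -0.0567] [ 0.6304 -0.0569] 0.0647 46 [176 279] [125  84  41]
[0.4936 0.162 ] [0.4934 0.1622] 0.0683 138 [231 193] [59 65 79]
[0.4918 0.2434] [0.4922 0.2435] 0.0687 140 [232 160] [71 28 25]
[0.4069 0.136 ] [0.4067 0.1364] 0.0685 137 [266 204] [ 96  45 124]
 rocker
[ 0.6255 -0.0952] [ 0.6255 -0.0953] 0.1111 151 [175 296] [130  85  40]
```

Emit:
{"api": "jog_arm", "payload": {
  "targets": [
    [3.8,-1.3,0,0,0,0],
    [7.6,-2.6,0,0,0,0],
    [11.4,-3.9,0,0,0,0],
    [15.2,-5.2,0,0,0,0],
    [19,-6.5,0,0,0,0],
    [22.8,-7.8,1,0,0,0],
    [26.6,-9.2,2,0,0,0],
    [30,-10.3,4,0,0,0]
  ]
}}

```text
time_s: 14.02
position: [0.5011, 0.1448, 0.1827]
tool_rot: [[-0.063, 0.998, 0.0], [0.998, 0.063, 0.0], [0.0, 0.0, -1.0]]
ft_force: [1.5, 1.4, -1.0]
grip_width: 0.0854
gripper_force: 0.0
```

Emit:
{"api": "jog_arm", "payload": {
  "targets": [
    [1.9,-0.7,3,0,0,0],
    [1.9,-0.7,6,0,0,0],
    [1.9,-0.7,9,0,0,0],
    [1.9,-0.7,9,0,0,0],
    [1.9,-0.7,9,0,0,0]
  ]
}}

```text
time_s: 14.43
position: [0.4933, 0.1613, 0.0918]
tool_rot: [[-0.062, 0.998, -0.005], [0.998, 0.062, -0.0], [-0.0, -0.005, -1.0]]
ft_force: [1.3, 0.2, -0.1]
grip_width: 0.0855
gripper_force: 0.0
```

```bash
python3 s.py .4945 .1615 .0395
```

```text
14.43 [0.4933 0.1613 0.0918] [[-0.062, 0.998, -0.005], [0.998, 0.062, -0.0], [-0.0, -0.005, -1.0]] 0.08552346223781178
[0.02, 0.15, 5.23, -0.27, 0.01, -0.02]
```

Emit:
{"api": "jog_arm", "payload": {
  "targets": [
    [0,0,2,0,0,0],
    [0,0,4,0,0,0],
    [0,0,5.3,0,0,0],
    [0,0,5.3,0,0,0],
    [0,0,5.3,0,0,0]
  ]
}}

```text
time_s: 14.85
position: [0.495, 0.1612, 0.0413]
tool_rot: [[-0.062, 0.998, 0.001], [0.998, 0.062, 0.0], [0.0, 0.001, -1.0]]
ft_force: [-1.2, 0.8, 0.1]
grip_width: 0.0854
gripper_force: 0.0
```

Emit:
{"api": "jog_arm", "payload": {
  "targets": [
    [0,0,0,0,0,0],
    [0,0,0,0,0,0],
    [0,0,0,0,0,0],
    [0,0,0,0,0,0],
    [0,0,0,0,0,0],
    [0,0,0,0,0,0]
  ],
  "hand": 0
}}

```text
time_s: 15.35
position: [0.4945, 0.1615, 0.0409]
tool_rot: [[-0.063, 0.998, 0.001], [0.998, 0.063, 0.0], [0.0, 0.001, -1.0]]
ft_force: [-1.9, -0.6, 5.8]
grip_width: 0.0326
gripper_force: 34.2
```

Emit:
{"api": "jog_arm", "payload": {
  "targets": [
    [0,0,-4,0,0,0],
    [0,0,-8,0,0,0],
    [0,0,-12,0,0,0],
    [-3,0.8,-15,0,0,0],
    [-7,2,-16,0,0,0],
    [-11,3,-16,0,0,0],
    [-15,4.1,-16,0,0,0],
    [-19,5.2,-16,0,0,0]
  ]
}}

```text
time_s: 16.02
position: [0.5577, -0.0251, 0.2007]
tool_rot: [[-0.063, 0.998, 0.001], [0.998, 0.063, -0.0], [-0.0, 0.001, -1.0]]
ft_force: [0.4, 0.2, -0.1]
grip_width: 0.0325
gripper_force: 35.3
```

Emit:
{"api": "jog_arm", "payload": {
  "targets": [
    [-4,1.1,0,0,0,0],
    [-8,2.3,0,0,0,0],
    [-12,3.4,0,0,0,0],
    [-16,4.5,0,0,0,0],
    [-18.3,5.1,2,0,0,0],
    [-18.3,5.1,5,0,0,0],
    [-18.3,5.1,5,0,0,0],
    [-18.3,5.1,5,0,0,0]
  ]
}}

```text
time_s: 16.68
position: [0.6192, -0.2023, 0.1492]
tool_rot: [[-0.062, 0.998, -0.003], [0.998, 0.062, 0.002], [0.002, -0.003, -1.0]]
ft_force: [-0.1, 0.7, 0.3]
grip_width: 0.0325
gripper_force: 35.3
```

```bash
python3 s.py .6207 -.2040 .097; python3 held.py
```

```text
16.68 [ 0.6192 -0.2023  0.1492] [[-0.062, 0.998, -0.003], [0.998, 0.062, 0.002], [0.002, -0.003, -1.0]] 0.03246387032411166
[-0.19, 0.16, 5.22, -0.18, -0.13, -0.02]
cap z 0.029696356639967003 fit [-0.0224 -0.0165  0.0282] [0.0286 0.0157 0.0332]
[0.00238311 0.00239261] r 0.01673673919186669 3617
```

Emit:
{"api": "jog_arm", "payload": {
  "targets": [
    [0,0,2,0,0,0],
    [0,0,3.3,0,0,0],
    [0,0,3.3,0,0,0],
    [0,0,4,0,0,0],
    [0,0,4.6,0,0,0],
    [0,0,5.2,0,0,0],
    [0,0,5.4,0,0,0],
    [0,0,5.4,0,0,0]
  ]
}}

```text
time_s: 17.4
position: [0.6199, -0.2027, 0.0959]
tool_rot: [[-0.063, 0.998, -0.0], [0.998, 0.063, 0.0], [0.0, -0.0, -1.0]]
ft_force: [0.1, 0.1, -0.2]
grip_width: 0.0325
gripper_force: 35.3
```

Emit:
{"api": "jog_arm", "payload": {
  "targets": [
    [0,0,0.5,0,0,0],
    [0,0,1,0,0,0],
    [0,0,1.25,0,0,0],
    [0,0,1.25,0,0,0],
    [0,0,1.25,0,0,0]
  ]
}}

```text
time_s: 17.82
position: [0.6199, -0.2029, 0.0839]
tool_rot: [[-0.062, 0.998, 0.0], [0.998, 0.062, -0.0], [-0.0, 0.0, -1.0]]
ft_force: [-1.6, 0.3, 2.4]
grip_width: 0.0326
gripper_force: 35.6
```

Emit:
{"api": "jog_arm", "payload": {
  "targets": [
    [0,0,0,0,0,0],
    [0,0,0,0,0,0],
    [0,0,0,0,0,0],
    [0,0,-3,0,0,0],
    [0,0,-7,0,0,0],
    [0,0,-11,0,0,0],
    [0,0,-14,0,0,0],
    [0,0,-14,0,0,0]
  ],
  "hand": 1
}}

```text
time_s: 18.48
position: [0.6216, -0.2036, 0.231]
tool_rot: [[-0.063, 0.998, 0.011], [0.998, 0.063, -0.006], [-0.006, 0.01, -1.0]]
ft_force: [0.1, 0.3, 1.0]
grip_width: 0.0855
gripper_force: 0.0
```

```bash
python3 s.py; python3 look.py top scene
```

```text
18.48 [ 0.6216 -0.2036  0.231 ] [[-0.063, 0.998, 0.011], [0.998, 0.063, -0.006], [-0.006, 0.01, -1.0]] 0.0855491254365298
18.48 [ 0.6216 -0.2036  0.231 ] [[-0.063, 0.998, 0.011], [0.998, 0.063, -0.006], [-0.006, 0.01, -1.0]]
top
[ 0.6265 -0.0784] [ 0.6284 -0.0816] 0.0675 225 [177 288] [141  98  45]
[ 0.6306 -0.0565] [ 0.6304 -0.057 ] 0.0644 47 [176 279] [130  86  43]
[0.4918 0.2436] [0.4922 0.2445] 0.0683 142 [232 161] [71 26 24]
[0.4069 0.136 ] [0.4068 0.1361] 0.0685 138 [266 204] [ 99  46 129]
 rocker
[ 0.6256 -0.0952] [ 0.6255 -0.0952] 0.1111 154 [175 296] [134  88  42]
[ 0.6221 -0.1491] [ 0.6223 -0.1491] 0.111 158 [176 318] [129 107   7]
[ 0.6226 -0.1936] [ 0.6217 -0.1955] 0.1105 61 [176 336] [56 68 94]
scene
[0.4101 0.1352] [0.4083 0.1345] 0.0688 92 [136 302] [ 92  49 116]
[0.4952 0.2422] [0.4942 0.2435] 0.0687 114 [163 341] [88 40 38]
[ 0.6358 -0.0755] [ 0.6301 -0.0763] 0.0676 289 [191 208] [127  89  59]
 rocker
[ 0.6221 -0.2019] [ 0.6201 -0.2026] 0.1111 176 [170 156] [74 69 79]
[ 0.6263 -0.1489] [ 0.6248 -0.1495] 0.1111 180 [174 177] [120  96  50]
[ 0.6295 -0.0951] [ 0.6279 -0.0953] 0.1113 178 [178 199] [119  85  56]
```

Emit:
{"api": "jog_arm", "payload": {
  "targets": [
    [3.8,-0.8,0,0,0,0],
    [7.6,-1.7,0,0,0,0],
    [11.4,-2.5,0,0,0,0],
    [15.2,-3.3,0,0,0,0],
    [19,-4.2,0,0,0,0],
    [22.8,-5,0,0,0,0],
    [26.6,-5.8,0,0,0,0],
    [30.4,-6.7,0,0,0,0]
  ]
}}

```text
time_s: 19.35
position: [0.5328, 0.0981, 0.2222]
tool_rot: [[-0.062, 0.998, -0.003], [0.998, 0.062, 0.0], [0.0, -0.003, -1.0]]
ft_force: [0.6, 0.3, 0.7]
grip_width: 0.0857
gripper_force: 0.0
```

Emit:
{"api": "jog_arm", "payload": {
  "targets": [
    [4,-0.9,0,0,0,0],
    [8,-1.8,0,0,0,0],
    [12,-2.6,2,0,0,0],
    [14.9,-3.2,4,0,0,0],
    [14.9,-3.2,8,0,0,0],
    [14.9,-3.2,12,0,0,0],
    [14.9,-3.2,13,0,0,0],
    [14.9,-3.2,13,0,0,0]
  ]
}}

```text
time_s: 20.02
position: [0.491, 0.2426, 0.0905]
tool_rot: [[-0.062, 0.998, -0.008], [0.998, 0.062, -0.002], [-0.001, -0.008, -1.0]]
ft_force: [0.7, -0.2, 0.6]
grip_width: 0.085
gripper_force: 0.0
```

```bash
python3 s.py .4922 .2428 .0405
```

```text
20.02 [0.491  0.2426 0.0905] [[-0.062, 0.998, -0.008], [0.998, 0.062, -0.002], [-0.001, -0.008, -1.0]] 0.08501818687071981
[0.02, 0.16, 5.0, -0.44, 0.08, -0.02]
```

Emit:
{"api": "jog_arm", "payload": {
  "targets": [
    [0,0,2,0,0,0],
    [0,0,4,0,0,0],
    [0,0,5.2,0,0,0],
    [0,0,5.2,0,0,0],
    [0,0,5.2,0,0,0]
  ]
}}

```text
time_s: 20.43
position: [0.4938, 0.243, 0.0431]
tool_rot: [[-0.062, 0.998, 0.002], [0.998, 0.062, 0.0], [0.0, 0.002, -1.0]]
ft_force: [-0.1, -0.7, 1.6]
grip_width: 0.085
gripper_force: 0.0
```

Emit:
{"api": "jog_arm", "payload": {
  "targets": [
    [0,0,0,0,0,0],
    [0,0,0,0,0,0],
    [0,0,0,0,0,0],
    [0,0,0,0,0,0],
    [0,0,0,0,0,0],
    [0,0,0,0,0,0]
  ],
  "hand": 0
}}

```text
time_s: 20.93
position: [0.4929, 0.2432, 0.0424]
tool_rot: [[-0.063, 0.998, 0.001], [0.998, 0.063, 0.0], [0.0, 0.001, -1.0]]
ft_force: [-1.8, 0.2, 5.8]
grip_width: 0.0322
gripper_force: 34.2
```

Emit:
{"api": "jog_arm", "payload": {
  "targets": [
    [0,0,-4,0,0,0],
    [0,0,-8,0,0,0],
    [0,0,-12,0,0,0],
    [-3,0.5,-15,0,0,0],
    [-7,1.3,-16,0,0,0],
    [-11,2,-16,0,0,0],
    [-15,2.7,-16,0,0,0],
    [-19,3.4,-16,0,0,0]
  ]
}}

```text
time_s: 21.6
position: [0.5385, 0.0539, 0.2021]
tool_rot: [[-0.063, 0.998, 0.0], [0.998, 0.063, -0.0], [-0.0, 0.0, -1.0]]
ft_force: [1.3, 0.9, -1.4]
grip_width: 0.0323
gripper_force: 35.3
```

Emit:
{"api": "jog_arm", "payload": {
  "targets": [
    [-4,0.7,0,0,0,0],
    [-8,1.5,0,0,0,0],
    [-12,2.2,0,0,0,0],
    [-16,2.9,0,0,0,0],
    [-20,3.6,0,0,0,0],
    [-24,4.3,0,0,0,0],
    [-28,5.1,0,0,0,0],
    [-31.7,5.8,0,0,0,0]
  ]
}}

```text
time_s: 22.27
position: [0.6162, -0.2594, 0.2015]
tool_rot: [[-0.062, 0.998, -0.0], [0.998, 0.062, 0.0], [0.0, -0.0, -1.0]]
ft_force: [-0.0, 1.1, -0.8]
grip_width: 0.0322
gripper_force: 35.3
```

Emit:
{"api": "jog_arm", "payload": {
  "targets": [
    [0,0,2,0,0,0],
    [0,0,5,0,0,0],
    [0,0,5,0,0,0],
    [0,0,5,0,0,0],
    [0,0,5,0,0,0]
  ]
}}

```text
time_s: 22.68
position: [0.6168, -0.257, 0.1533]
tool_rot: [[-0.063, 0.998, 0.002], [0.998, 0.063, -0.001], [-0.001, 0.001, -1.0]]
ft_force: [-0.1, -0.1, -0.9]
grip_width: 0.0324
gripper_force: 35.3
```

```bash
python3 s.py .6168 -.2574 .097; python3 held.py
```

```text
22.68 [ 0.6168 -0.257   0.1533] [[-0.063, 0.998, 0.002], [0.998, 0.063, -0.001], [-0.001, 0.001, -1.0]] 0.032394858776083744
[-0.03, -0.01, 5.63, 0.08, 0.06, 0.02]
cap z 0.02875530863193504 fit [-0.0225 -0.0158  0.0282] [0.0286 0.0144 0.0332]
[0.00298212 0.00403358] r 0.01413402366640449 958
```

Emit:
{"api": "jog_arm", "payload": {
  "targets": [
    [0,0,2,0,0,0],
    [0,0,3.4,0,0,0],
    [0,0,3.4,0,0,0],
    [0,0,4,0,0,0],
    [0,0,4.6,0,0,0],
    [0,0,5.2,0,0,0],
    [0,0,5.5,0,0,0],
    [0,0,5.5,0,0,0]
  ]
}}

```text
time_s: 23.4
position: [0.6165, -0.2571, 0.0963]
tool_rot: [[-0.063, 0.998, 0.001], [0.998, 0.063, 0.0], [0.0, 0.001, -1.0]]
ft_force: [1.0, 0.4, -2.2]
grip_width: 0.0323
gripper_force: 34.9
```

Emit:
{"api": "jog_arm", "payload": {
  "targets": [
    [0,0,0.5,0,0,0],
    [0,0,1,0,0,0],
    [0,0,1.15,0,0,0],
    [0,0,1.15,0,0,0],
    [0,0,1.15,0,0,0]
  ]
}}

```text
time_s: 23.82
position: [0.6165, -0.2573, 0.0854]
tool_rot: [[-0.062, 0.998, 0.001], [0.998, 0.062, -0.0], [-0.001, 0.001, -1.0]]
ft_force: [1.1, 1.0, 1.0]
grip_width: 0.0326
gripper_force: 35.2
```

Emit:
{"api": "jog_arm", "payload": {
  "targets": [
    [0,0,0,0,0,0],
    [0,0,0,0,0,0],
    [0,0,0,0,0,0],
    [0,0,-3,0,0,0],
    [0,0,-7,0,0,0],
    [0,0,-11,0,0,0],
    [0,0,-14,0,0,0],
    [0,0,-14,0,0,0]
  ],
  "hand": 1
}}

```text
time_s: 24.48
position: [0.6177, -0.258, 0.2326]
tool_rot: [[-0.063, 0.998, 0.01], [0.998, 0.063, -0.007], [-0.007, 0.01, -1.0]]
ft_force: [0.3, 0.3, 1.1]
grip_width: 0.0854
gripper_force: 0.0
```

Emit:
{"api": "jog_arm", "payload": {
  "targets": [
    [2,-3,0,0,0,0],
    [4,-6,0,0,0,0],
    [6,-9,0,0,0,0],
    [8,-11,0,0,0,0],
    [8,-11,0,0,0,0],
    [8,-11,0,0,0,0]
  ],
  "hand": 0
}}

```text
time_s: 24.98
position: [0.5008, -0.1835, 0.2255]
tool_rot: [[-0.063, 0.998, 0.0], [0.998, 0.063, -0.0], [-0.0, 0.0, -1.0]]
ft_force: [-0.1, -0.3, 1.0]
grip_width: 0.0122
gripper_force: 0.0
```

```bash
python3 look.py scene; cat > ped.py <<'E'
from h import *
for c in ['wrist','scene']:
    im=env.get_image(c); P=cloud(im); a=im['frame'].astype(int)
    red=(a[...,0]>1.6*a[...,1])&(a[...,0]>1.6*a[...,2])&(a[...,0]>70)&(P[...,0]>.43)&(P[...,0]<.56)&(P[...,1]>-.24)&(P[...,1]<-.1)&(P[...,2]>.02)
    if red.sum()>10:
        q=P[red]; print(c,'red',red.sum(),np.round(np.median(q,0),4),np.round(np.percentile(q,2,axis=0),4),np.round(np.percentile(q,98,axis=0),4))
    m=(P[...,0]>.45)&(P[...,0]<.60)&(P[...,1]>-.215)&(P[...,1]<-.12)&(P[...,2]>.025)&(P[...,2]<.075); q=P[m]
    A=np.c_[q[:,:2]-[.51,-.168],np.ones(len(q))]; w=np.ones(len(q),bool)
    for _ in range(6): s=np.linalg.lstsq(A[w],q[w,2],rcond=None)[0]; w=abs(A@s-q[:,2])<.004
    print(c,'plane',np.round(s,4),w.sum(),np.round(np.percentile(q[w],1,axis=0),3),np.round(np.percentile(q[w],99,axis=0),3), cv2.minAreaRect(q[w][:,:2].astype(np.float32)))
    if c=='wrist': save(im,'ped.png',s=1.3)
E
python3 ped.py
```

```text
24.98 [ 0.5008 -0.1835  0.2255] [[-0.063, 0.998, 0.0], [0.998, 0.063, -0.0], [-0.0, 0.0, -1.0]]
scene
[0.4098 0.1349] [0.4085 0.1345] 0.0684 97 [136 302] [ 89  48 113]
[ 0.6365 -0.0789] [ 0.6305 -0.0818] 0.0681 238 [191 206] [124  88  58]
[ 0.6332 -0.0567] [ 0.633  -0.0566] 0.0658 50 [192 216] [120  84  56]
 rocker
[ 0.6191 -0.2554] [ 0.6179 -0.2562] 0.111 171 [167 135] [107  38  34]
[ 0.6223 -0.2016] [ 0.6213 -0.2028] 0.1111 173 [170 156] [85 64 67]
[ 0.6263 -0.1488] [ 0.625 -0.15 ] 0.1115 175 [174 177] [117  94  48]
[ 0.6294 -0.0953] [ 0.6286 -0.0956] 0.1115 179 [178 199] [116  83  55]
wrist red 2265 [ 0.4908 -0.1671  0.059 ] [ 0.4701 -0.207   0.0488] [ 0.5146 -0.1306  0.0681]
wrist plane [-0.3728  0.0279  0.0515] 6345 [ 0.468 -0.212  0.028] [ 0.569 -0.124  0.068] ((0.5212587118148804, -0.1649056375026703), (0.09578725695610046, 0.10705404728651047), 86.388916015625)
scene red 401 [ 0.4926 -0.1659  0.057 ] [ 0.4716 -0.2046  0.0471] [ 0.5144 -0.1296  0.0667]
scene plane [-0.4141  0.0237  0.0495] 937 [ 0.471 -0.211  0.028] [ 0.561 -0.127  0.066] ((0.5169427394866943, -0.1692781299352646), (0.08540842682123184, 0.09370233863592148), 85.23039245605469)
```

View pics/ped.png

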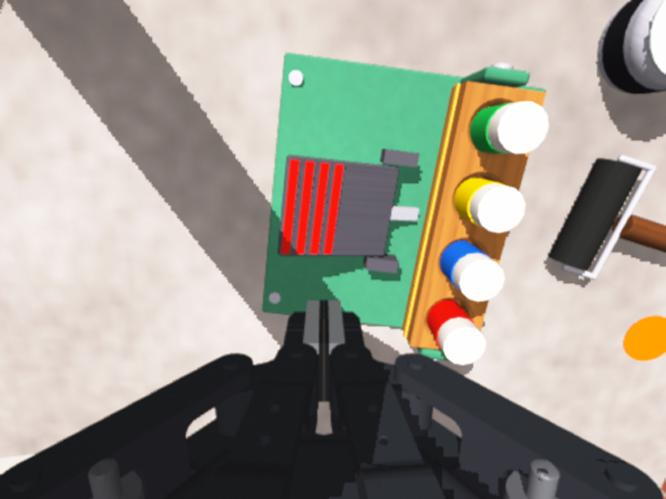

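Wrist picture: green (515,127), yellow (490,205), blue (473,270) and red (457,335) are all seated, and the pedal tread is at (312,205). Next is the press.

Emit:
{"api": "jog_arm", "payload": {
  "targets": [
    [1.7,-0.8,2,0,0,0],
    [1.7,-0.8,6,0,0,0],
    [1.7,-0.8,10,0,0,0],
    [1.7,-0.8,13,0,0,0],
    [1.7,-0.8,15,0,0,0],
    [1.7,-0.8,15,0,0,0],
    [1.7,-0.8,15,0,0,0]
  ]
}}

```text
time_s: 25.77
position: [0.4927, -0.168, 0.0747]
tool_rot: [[-0.062, 0.998, -0.001], [0.998, 0.062, 0.001], [0.001, -0.001, -1.0]]
ft_force: [-0.8, -0.7, -0.1]
grip_width: 0.0002
gripper_force: 0.0
```

Emit:
{"api": "jog_arm", "payload": {
  "targets": [
    [0,0,0.5,0,0,0],
    [0,0,1,0,0,0],
    [0,0,1.5,0,0,0],
    [0,0,2,0,0,0],
    [0,0,2.5,0,0,0],
    [0,0,3,0,0,0],
    [0,0,3.3,0,0,0],
    [0,0,3.6,0,0,0]
  ]
}}

```text
time_s: 26.43
position: [0.4925, -0.1679, 0.0396]
tool_rot: [[-0.063, 0.998, 0.0], [0.998, 0.063, -0.001], [-0.001, 0.0, -1.0]]
ft_force: [-4.4, 0.4, 9.3]
grip_width: -0.0003
gripper_force: 4.3
```

Emit:
{"api": "jog_arm", "payload": {
  "targets": [
    [0,0,0.3,0,0,0],
    [0,0,0.6,0,0,0],
    [0,0,0.8,0,0,0],
    [0,0,0.8,0,0,0]
  ]
}}

```text
time_s: 26.77
position: [0.4917, -0.1678, 0.0318]
tool_rot: [[-0.063, 0.998, -0.001], [0.998, 0.063, -0.0], [-0.0, -0.001, -1.0]]
ft_force: [-7.0, -0.7, 10.4]
grip_width: -0.0001
gripper_force: 5.0
```

Emit:
{"api": "jog_arm", "payload": {
  "targets": [
    [0,0,0.2,0,0,0],
    [0,0,0.4,0,0,0],
    [0,0,0.4,0,0,0],
    [0,0,0.4,0,0,0]
  ]
}}

```text
time_s: 27.1
position: [0.4918, -0.1679, 0.0309]
tool_rot: [[-0.063, 0.998, 0.0], [0.998, 0.063, -0.002], [-0.002, 0.0, -1.0]]
ft_force: [-16.1, 4.3, 46.5]
grip_width: 0.0002
gripper_force: 23.0
```

Emit:
{"api": "jog_arm", "payload": {
  "targets": [
    [0,0,-0.2,0,0,0],
    [0,0,-0.2,0,0,0],
    [0,0,-0.2,0,0,0],
    [0,0,-0.2,0,0,0],
    [0,0,-0.2,0,0,0],
    [0,0,-0.2,0,0,0],
    [0,0,-0.2,0,0,0],
    [0,0,-0.2,0,0,0]
  ]
}}

```text
time_s: 27.77
position: [0.4919, -0.1678, 0.0313]
tool_rot: [[-0.063, 0.998, -0.0], [0.998, 0.063, -0.001], [-0.001, -0.0, -1.0]]
ft_force: [-10.8, 1.9, 27.0]
grip_width: -0.0
gripper_force: 13.5
```

Emit:
{"api": "jog_arm", "payload": {
  "targets": [
    [0,0,-0.6,0,0,0],
    [0,0,-1.2,0,0,0],
    [0,0,-1.8,0,0,0],
    [0,0,-2.4,0,0,0],
    [0,0,-3,0,0,0],
    [0,0,-3.6,0,0,0],
    [0,0,-4.2,0,0,0],
    [0,0,-4.6,0,0,0]
  ]
}}

```text
time_s: 28.43
position: [0.492, -0.1675, 0.0755]
tool_rot: [[-0.063, 0.998, -0.001], [0.998, 0.063, 0.0], [0.001, -0.001, -1.0]]
ft_force: [-0.2, -0.0, -0.8]
grip_width: 0.0
gripper_force: 0.0
```

```bash
python3 look.py scene; python3 ped.py
```

```text
28.43 [ 0.492  -0.1675  0.0755] [[-0.063, 0.998, -0.001], [0.998, 0.063, 0.0], [0.001, -0.001, -1.0]]
scene
[0.41   0.1353] [0.4083 0.1343] 0.0684 93 [136 302] [ 90  49 114]
[ 0.636 -0.079] [ 0.6301 -0.0822] 0.068 235 [191 206] [126  89  59]
[ 0.6321 -0.0569] [ 0.632  -0.0571] 0.065 47 [191 216] [121  85  57]
 rocker
[ 0.5143 -0.1588] [ 0.5164 -0.163 ] 0.1239 50 [136 184] [85 35 35]
[ 0.6186 -0.2561] [ 0.6179 -0.2572] 0.1109 173 [167 135] [101  36  33]
[ 0.6221 -0.2018] [ 0.6213 -0.2028] 0.1112 175 [170 156] [73 59 71]
[ 0.6262 -0.1489] [ 0.6242 -0.1495] 0.1111 175 [174 177] [118  94  50]
[ 0.6293 -0.0953] [ 0.6284 -0.0957] 0.1116 181 [178 199] [118  84  56]
wrist red 3985 [ 0.4885 -0.1517  0.0613] [ 0.4706 -0.1875  0.0497] [ 0.5149 -0.1302  0.0688]
wrist plane [-0.0664  0.0454  0.0535] 3516 [ 0.481 -0.208  0.043] [ 0.596 -0.124  0.06 ] ((0.531135618686676, -0.1644073873758316), (0.09486669301986694, 0.12800124287605286), 86.97557067871094)
scene red 310 [ 0.4975 -0.1575  0.0565] [ 0.4725 -0.2015  0.0474] [ 0.5152 -0.1285  0.0718]
scene plane [-0.4101  0.032   0.0496] 882 [ 0.472 -0.211  0.029] [ 0.562 -0.127  0.066] ((0.5168707370758057, -0.16908487677574158), (0.08538500219583511, 0.09460432827472687), 85.97644805908203)
```

Emit:
{"api": "jog_arm", "payload": {
  "targets": [
    [0,0,0.7,0,0,0],
    [0,0,1.4,0,0,0],
    [0,0,2.1,0,0,0],
    [0,0,2.8,0,0,0],
    [0,0,3.5,0,0,0],
    [0,0,4.1,0,0,0],
    [0,0,4.6,0,0,0],
    [0,0,4.6,0,0,0]
  ]
}}

```text
time_s: 29.3
position: [0.4918, -0.1677, 0.0312]
tool_rot: [[-0.063, 0.998, -0.001], [0.998, 0.063, -0.001], [-0.001, -0.001, -1.0]]
ft_force: [-11.3, 3.2, 33.5]
grip_width: 0.0002
gripper_force: 16.6
```

Emit:
{"api": "jog_arm", "payload": {
  "targets": [
    [0,0,0,0,0,0],
    [0,0,0,0,0,0],
    [0,0,0,0,0,0],
    [0,0,0,0,0,0],
    [0,0,0,0,0,0],
    [0,0,0,0,0,0],
    [0,0,0,0,0,0],
    [0,0,0,0,0,0]
  ]
}}

```text
time_s: 29.97
position: [0.4918, -0.1677, 0.0311]
tool_rot: [[-0.063, 0.998, -0.0], [0.998, 0.063, -0.001], [-0.001, -0.001, -1.0]]
ft_force: [-11.0, 3.7, 36.0]
grip_width: -0.0
gripper_force: 17.6
```

Emit:
{"api": "jog_arm", "payload": {
  "targets": [
    [0,0,0,0,0,0],
    [0,0,0,0,0,0],
    [0,0,0,0,0,0],
    [0,0,-0.6,0,0,0],
    [0,0,-1.2,0,0,0],
    [0,0,-1.8,0,0,0],
    [0,0,-2.4,0,0,0],
    [0,0,-3,0,0,0]
  ]
}}

```text
time_s: 30.63
position: [0.4928, -0.1678, 0.0592]
tool_rot: [[-0.062, 0.998, 0.0], [0.998, 0.062, -0.0], [-0.0, 0.0, -1.0]]
ft_force: [2.2, -0.0, 0.8]
grip_width: 0.0001
gripper_force: 0.4
```

Emit:
{"api": "jog_arm", "payload": {
  "targets": [
    [0,0,-1,0,0,0],
    [0,0,-3,0,0,0],
    [0,0,-7,0,0,0],
    [0,0,-11,0,0,0],
    [0,0,-15,0,0,0],
    [0,0,-17,0,0,0],
    [0,0,-17,0,0,0],
    [0,0,-17,0,0,0]
  ],
  "hand": 1
}}

```text
time_s: 31.3
position: [0.492, -0.1676, 0.229]
tool_rot: [[-0.063, 0.998, -0.001], [0.998, 0.063, -0.0], [0.0, -0.001, -1.0]]
ft_force: [0.8, 0.4, -1.1]
grip_width: 0.0854
gripper_force: 0.0
```

```bash
python3 look.py scene; python3 - <<'E'
from h import *
im=env.get_image('scene'); save(im,'sc2.png',s=1.5)
# tray rim from top view: tall wall pixels
im=env.get_image('top'); P=cloud(im); m=(P[...,2]>.014)&(P[...,2]<.028)&(P[...,0]>.53)&(P[...,0]<.675)&(P[...,1]>.05)&(P[...,1]<.36)
m=ndimage.binary_opening(m,np.ones((1,2))); L,n=ndimage.label(m,np.ones((3,3))); k=np.argmax(ndimage.sum(m,L,range(1,n+1)))+1
print(cv2.minAreaRect(P[L==k][:,:2].astype(np.float32)))
P=plane(im,.022); r=[x for x in env.regions_of('top','tray')][0]['pixels']; print(cv2.minAreaRect(P[r][:,:2].astype(np.float32)))
E
```

```text
31.3 [ 0.492  -0.1676  0.229 ] [[-0.063, 0.998, -0.001], [0.998, 0.063, -0.0], [0.0, -0.001, -1.0]]
scene
[0.4103 0.1354] [0.4083 0.1346] 0.0685 95 [136 302] [ 90  48 113]
[ 0.6356 -0.0787] [ 0.631  -0.0818] 0.068 234 [191 206] [124  88  58]
[ 0.6328 -0.0568] [ 0.6324 -0.0567] 0.0653 49 [192 216] [120  84  56]
 rocker
[ 0.6188 -0.2558] [ 0.618  -0.2575] 0.1111 173 [167 135] [109  43  37]
[ 0.6228 -0.2016] [ 0.6211 -0.2025] 0.1114 171 [170 156] [90 63 62]
[ 0.6263 -0.1492] [ 0.6246 -0.1495] 0.1113 178 [174 177] [117  94  48]
[ 0.6292 -0.0952] [ 0.6284 -0.0956] 0.1115 181 [178 199] [117  83  55]
((0.6000360250473022, 0.2002640962600708), (0.10052208602428436, 0.2501356303691864), 4.416039943695068)
((0.5993459820747375, 0.1996496617794037), (0.10121564567089081, 0.24958059191703796), 4.552153587341309)
```

View pics/sc2.png

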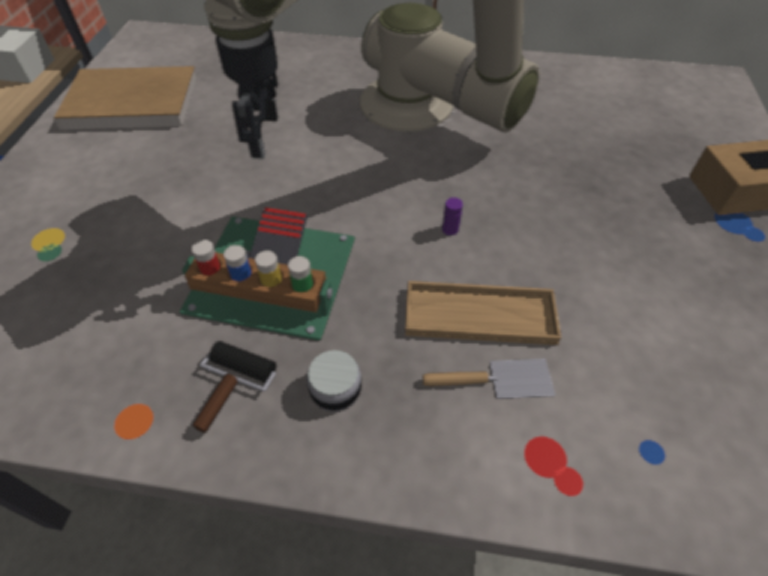

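The scene shows all four vials seated in the cradle at (205,258), (237,263), (268,267) and (301,272), with the pedal up, the bystanders unmoved and the tray empty at (482,313). Next I unload them into the tray, green first.

Emit:
{"api": "jog_arm", "payload": {
  "targets": [
    [1.6,3.5,0,0,0,0],
    [3.2,7,0,0,0,0],
    [4.8,10.5,0,0,0,0],
    [6.3,14,2,0,0,0],
    [6.3,14,6,0,0,0],
    [6.3,14,9,0,0,0],
    [6.3,14,9,0,0,0],
    [6.3,14,9,0,0,0]
  ]
}}

```text
time_s: 32.22
position: [0.6277, -0.0959, 0.138]
tool_rot: [[-0.062, 0.998, -0.004], [0.998, 0.062, 0.001], [0.002, -0.004, -1.0]]
ft_force: [0.9, 0.8, 0.6]
grip_width: 0.0852
gripper_force: 0.0
```

```bash
python3 s.py .628 -.0962 .085
```

```text
32.22 [ 0.6277 -0.0959  0.138 ] [[-0.062, 0.998, -0.004], [0.998, 0.062, 0.001], [0.002, -0.004, -1.0]] 0.0852109724762656
[-0.04, 0.05, 5.3, -0.21, -0.09, -0.02]
```

Emit:
{"api": "jog_arm", "payload": {
  "targets": [
    [0,0,2,0,0,0],
    [0,0,4,0,0,0],
    [0,0,5.3,0,0,0],
    [0,0,5.3,0,0,0],
    [0,0,5.3,0,0,0]
  ]
}}

```text
time_s: 32.63
position: [0.6289, -0.0967, 0.0882]
tool_rot: [[-0.062, 0.998, 0.002], [0.998, 0.062, -0.001], [-0.001, 0.002, -1.0]]
ft_force: [0.5, 0.0, 1.5]
grip_width: 0.0854
gripper_force: 0.0
```

Emit:
{"api": "jog_arm", "payload": {
  "targets": [
    [0,0,0,0,0,0],
    [0,0,0,0,0,0],
    [0,0,0,0,0,0],
    [0,0,0,0,0,0],
    [0,0,0,0,0,0],
    [0,0,0,0,0,0]
  ],
  "hand": 0
}}

```text
time_s: 33.13
position: [0.6284, -0.0962, 0.0869]
tool_rot: [[-0.063, 0.998, 0.001], [0.998, 0.063, -0.0], [-0.0, 0.001, -1.0]]
ft_force: [-2.4, 0.3, 4.9]
grip_width: 0.0323
gripper_force: 34.2
```

Emit:
{"api": "jog_arm", "payload": {
  "targets": [
    [0,0,-2,0,0,0],
    [0,0,-5,0,0,0],
    [0,0,-9,0,0,0],
    [2,0,-11,0,0,0],
    [6,-0.1,-11.3,0,0,0],
    [10,-0.2,-11.3,0,0,0],
    [14,-0.3,-11.3,0,0,0],
    [18,-0.4,-11.3,0,0,0]
  ]
}}

```text
time_s: 33.8
position: [0.6124, 0.085, 0.1991]
tool_rot: [[-0.062, 0.998, -0.0], [0.998, 0.062, 0.0], [0.0, -0.0, -1.0]]
ft_force: [1.6, -0.8, -1.0]
grip_width: 0.0324
gripper_force: 35.4
```

Emit:
{"api": "jog_arm", "payload": {
  "targets": [
    [4,-0.1,0,0,0,0],
    [8,-0.2,0,0,0,0],
    [12,-0.3,0,0,0,0],
    [16,-0.5,0,0,0,0],
    [19.9,-0.6,1,0,0,0],
    [19.9,-0.6,4,0,0,0],
    [19.9,-0.6,8,0,0,0],
    [19.9,-0.6,10,0,0,0]
  ]
}}

```text
time_s: 34.47
position: [0.5925, 0.2821, 0.0946]
tool_rot: [[-0.064, 0.998, -0.005], [0.998, 0.064, -0.001], [-0.001, -0.006, -1.0]]
ft_force: [0.2, -0.6, -1.4]
grip_width: 0.032
gripper_force: 35.4
```

Emit:
{"api": "jog_arm", "payload": {
  "targets": [
    [0,0,2,0,0,0],
    [0,0,3,0,0,0],
    [0,0,3.8,0,0,0],
    [0,0,3.8,0,0,0],
    [0,0,3.8,0,0,0]
  ]
}}

```text
time_s: 34.88
position: [0.595, 0.2816, 0.0619]
tool_rot: [[-0.062, 0.998, 0.001], [0.998, 0.062, 0.0], [0.0, 0.001, -1.0]]
ft_force: [-0.7, -0.6, -1.2]
grip_width: 0.032
gripper_force: 35.4
```

Need about 1.15 cm more; touch gently, then release.

Emit:
{"api": "jog_arm", "payload": {
  "targets": [
    [0,0,0.5,0,0,0],
    [0,0,1,0,0,0],
    [0,0,1.2,0,0,0],
    [0,0,1.2,0,0,0],
    [0,0,1.2,0,0,0]
  ]
}}

```text
time_s: 35.3
position: [0.5947, 0.2816, 0.05]
tool_rot: [[-0.063, 0.998, 0.001], [0.998, 0.063, 0.0], [0.0, 0.001, -1.0]]
ft_force: [-1.6, 0.0, 4.5]
grip_width: 0.0324
gripper_force: 35.8
```

Emit:
{"api": "jog_arm", "payload": {
  "targets": [
    [0,0,0,0,0,0],
    [0,0,0,0,0,0],
    [0,0,0,0,0,0],
    [0,0,-3,0,0,0],
    [0,0,-7,0,0,0],
    [0,0,-11,0,0,0],
    [0,0,-15,0,0,0],
    [0,0,-18,0,0,0]
  ],
  "hand": 1
}}

```text
time_s: 35.97
position: [0.5948, 0.2817, 0.2329]
tool_rot: [[-0.063, 0.998, 0.003], [0.998, 0.063, 0.001], [0.001, 0.003, -1.0]]
ft_force: [1.3, 0.2, -0.5]
grip_width: 0.0853
gripper_force: 0.0
```

```bash
python3 look.py scene
```

```text
35.97 [0.5948 0.2817 0.2329] [[-0.063, 0.998, 0.003], [0.998, 0.063, 0.001], [0.001, 0.003, -1.0]]
scene
[0.4101 0.1352] [0.4085 0.1345] 0.0689 97 [136 302] [ 95  51 120]
[ 0.6309 -0.0787] [ 0.6306 -0.0818] 0.0678 215 [190 207] [71 69 51]
[ 0.6328 -0.0567] [ 0.6323 -0.0568] 0.0653 48 [192 216] [66 89 71]
[0.5962 0.2813] [0.5953 0.2811] 0.0744 162 [195 358] [127 106  81]
 rocker
[ 0.6187 -0.256 ] [ 0.618  -0.2569] 0.1112 175 [167 135] [115  42  37]
[ 0.6224 -0.2017] [ 0.6202 -0.2024] 0.1113 173 [170 156] [87 68 73]
[ 0.6259 -0.1491] [ 0.6248 -0.1498] 0.1113 176 [174 177] [89 76 34]
```

Emit:
{"api": "jog_arm", "payload": {
  "targets": [
    [-4,0,0,0,0,0],
    [-8,0,0,0,0,0],
    [-12,0,0,0,0,0],
    [-16,0,0,0,0,0],
    [-20,0.1,0,0,0,0],
    [-24,0.1,0,0,0,0],
    [-28,0.1,0,0,0,0],
    [-32,0.1,0,0,0,0]
  ]
}}

```text
time_s: 36.73
position: [0.6151, -0.0396, 0.2281]
tool_rot: [[-0.062, 0.998, -0.002], [0.998, 0.062, 0.0], [0.001, -0.001, -1.0]]
ft_force: [-0.2, 0.1, -0.0]
grip_width: 0.0854
gripper_force: 0.0
```

Emit:
{"api": "jog_arm", "payload": {
  "targets": [
    [-4,0,0,0,0,0],
    [-8,0.1,0,0,0,0],
    [-11.2,0.1,1,0,0,0],
    [-11.2,0.1,4,0,0,0],
    [-11.2,0.1,8,0,0,0],
    [-11.2,0.1,9.5,0,0,0],
    [-11.2,0.1,9.5,0,0,0],
    [-11.2,0.1,9.5,0,0,0]
  ]
}}

```text
time_s: 37.4
position: [0.6234, -0.1494, 0.1334]
tool_rot: [[-0.062, 0.998, -0.002], [0.998, 0.062, 0.001], [0.001, -0.002, -1.0]]
ft_force: [0.6, -0.2, 0.9]
grip_width: 0.0852
gripper_force: 0.0
```

```bash
python3 s.py .6241 -.1498 .085
```

```text
37.4 [ 0.6234 -0.1494  0.1334] [[-0.062, 0.998, -0.002], [0.998, 0.062, 0.001], [0.001, -0.002, -1.0]] 0.08519514993833091
[-0.05, 0.08, 4.84, -0.1, -0.05, -0.02]
```

Emit:
{"api": "jog_arm", "payload": {
  "targets": [
    [0,0,2,0,0,0],
    [0,0,4,0,0,0],
    [0,0,4.8,0,0,0],
    [0,0,4.8,0,0,0],
    [0,0,4.8,0,0,0]
  ]
}}

```text
time_s: 37.82
position: [0.6242, -0.1496, 0.0875]
tool_rot: [[-0.063, 0.998, 0.002], [0.998, 0.063, -0.001], [-0.001, 0.002, -1.0]]
ft_force: [0.4, -0.5, 0.5]
grip_width: 0.0854
gripper_force: 0.0
```

Emit:
{"api": "jog_arm", "payload": {
  "targets": [
    [0,0,0,0,0,0],
    [0,0,0,0,0,0],
    [0,0,0,0,0,0],
    [0,0,0,0,0,0],
    [0,0,0,0,0,0],
    [0,0,0,0,0,0]
  ],
  "hand": 0
}}

```text
time_s: 38.32
position: [0.6237, -0.1496, 0.0868]
tool_rot: [[-0.063, 0.998, 0.001], [0.998, 0.063, -0.0], [-0.0, 0.001, -1.0]]
ft_force: [-1.8, 0.4, 4.7]
grip_width: 0.0321
gripper_force: 34.5
```

Emit:
{"api": "jog_arm", "payload": {
  "targets": [
    [0,0,-2,0,0,0],
    [0,0,-5,0,0,0],
    [0,0,-9,0,0,0],
    [2,0,-11,0,0,0],
    [6,0,-11.3,0,0,0],
    [10,0,-11.3,0,0,0],
    [14,0,-11.3,0,0,0],
    [18,-0.1,-11.3,0,0,0]
  ]
}}

```text
time_s: 38.98
position: [0.6109, 0.0318, 0.199]
tool_rot: [[-0.062, 0.998, -0.0], [0.998, 0.062, 0.0], [0.0, -0.0, -1.0]]
ft_force: [0.7, 0.3, -1.0]
grip_width: 0.0323
gripper_force: 36.1
```

Emit:
{"api": "jog_arm", "payload": {
  "targets": [
    [4,0,0,0,0,0],
    [8,0,0,0,0,0],
    [12,0,0,0,0,0],
    [16,-0.1,0,0,0,0],
    [19.8,-0.1,1,0,0,0],
    [19.8,-0.1,4,0,0,0],
    [19.8,-0.1,8,0,0,0],
    [19.8,-0.1,10,0,0,0]
  ]
}}

```text
time_s: 39.65
position: [0.5959, 0.2283, 0.0948]
tool_rot: [[-0.064, 0.998, -0.005], [0.998, 0.064, -0.001], [-0.001, -0.005, -1.0]]
ft_force: [0.2, -0.5, -2.6]
grip_width: 0.0322
gripper_force: 36.1
```

Emit:
{"api": "jog_arm", "payload": {
  "targets": [
    [0,0,2,0,0,0],
    [0,0,3.2,0,0,0],
    [0,0,3.8,0,0,0],
    [0,0,4.2,0,0,0],
    [0,0,4.2,0,0,0]
  ]
}}

```text
time_s: 40.07
position: [0.5979, 0.2277, 0.0568]
tool_rot: [[-0.062, 0.998, -0.001], [0.998, 0.062, -0.0], [0.0, -0.001, -1.0]]
ft_force: [-0.4, 0.2, -0.8]
grip_width: 0.0327
gripper_force: 36.1
```

Emit:
{"api": "jog_arm", "payload": {
  "targets": [
    [0,0,0.4,0,0,0],
    [0,0,0.7,0,0,0],
    [0,0,0.8,0,0,0],
    [0,0,0.8,0,0,0],
    [0,0,0.8,0,0,0]
  ]
}}

```text
time_s: 40.48
position: [0.5982, 0.2278, 0.0498]
tool_rot: [[-0.063, 0.998, 0.001], [0.998, 0.063, 0.0], [0.0, 0.001, -1.0]]
ft_force: [-1.2, -1.5, 3.9]
grip_width: 0.0321
gripper_force: 36.4
```

Emit:
{"api": "jog_arm", "payload": {
  "targets": [
    [0,0,0,0,0,0],
    [0,0,0,0,0,0],
    [0,0,0,0,0,0],
    [0,0,-3,0,0,0],
    [0,0,-7,0,0,0],
    [0,0,-11,0,0,0],
    [0,0,-15,0,0,0],
    [0,0,-18,0,0,0]
  ],
  "hand": 1
}}

```text
time_s: 41.15
position: [0.5981, 0.2277, 0.2329]
tool_rot: [[-0.063, 0.998, 0.003], [0.998, 0.063, 0.001], [0.0, 0.003, -1.0]]
ft_force: [0.2, -0.4, 0.6]
grip_width: 0.0852
gripper_force: 0.0
```

```bash
python3 look.py scene; python3 s.py .6199 -.2025 .135
```

```text
41.15 [0.5981 0.2277 0.2329] [[-0.063, 0.998, 0.003], [0.998, 0.063, 0.001], [0.0, 0.003, -1.0]]
scene
[0.4101 0.135 ] [0.4085 0.1345] 0.0688 94 [136 302] [ 95  51 120]
[ 0.631  -0.0785] [ 0.6302 -0.0813] 0.0678 214 [190 207] [125  88  59]
[ 0.6329 -0.0567] [ 0.6325 -0.0566] 0.0652 51 [192 216] [120  85  57]
[0.6006 0.2269] [0.5997 0.2273] 0.0746 162 [194 335] [142 117  81]
[0.5965 0.2811] [0.5954 0.2811] 0.0747 166 [196 358] [128 106  81]
 rocker
[ 0.6187 -0.2558] [ 0.6173 -0.2567] 0.1111 172 [167 135] [105  37  35]
[ 0.6225 -0.2018] [ 0.6206 -0.2022] 0.1112 171 [170 156] [52 45 63]
41.25 [0.5995 0.2281 0.2352] [[-0.063, 0.998, 0.011], [0.998, 0.063, 0.002], [0.001, 0.011, -1.0]] 0.0853242548352107
[-43.11, -0.77, 9.96, 0.62, -0.07, -0.01]
```

Emit:
{"api": "jog_arm", "payload": {
  "targets": [
    [-4,0,0,0,0,0],
    [-8,0,0,0,0,0],
    [-12,-0.1,0,0,0,0],
    [-16,-0.2,0,0,0,0],
    [-20,-0.2,0,0,0,0],
    [-24,-0.3,0,0,0,0],
    [-28,-0.3,0,0,0,0],
    [-32,-0.4,0,0,0,0]
  ]
}}

```text
time_s: 41.92
position: [0.6135, -0.0939, 0.2281]
tool_rot: [[-0.062, 0.998, -0.001], [0.998, 0.062, 0.001], [0.001, -0.001, -1.0]]
ft_force: [-0.1, 0.1, 0.4]
grip_width: 0.0855
gripper_force: 0.0
```

Emit:
{"api": "jog_arm", "payload": {
  "targets": [
    [-4,0,0,0,0,0],
    [-8,-0.1,0,0,0,0],
    [-11.1,-0.1,1,0,0,0],
    [-11.1,-0.1,4,0,0,0],
    [-11.1,-0.1,8,0,0,0],
    [-11.1,-0.1,9.5,0,0,0],
    [-11.1,-0.1,9.5,0,0,0],
    [-11.1,-0.1,9.5,0,0,0]
  ]
}}

```text
time_s: 42.58
position: [0.6197, -0.2027, 0.1335]
tool_rot: [[-0.062, 0.998, -0.002], [0.998, 0.062, 0.001], [0.001, -0.001, -1.0]]
ft_force: [-0.3, 0.4, -0.3]
grip_width: 0.0856
gripper_force: 0.0
```

```bash
python3 s.py .6199 -.2025 .0865
```

```text
42.58 [ 0.6197 -0.2027  0.1335] [[-0.062, 0.998, -0.002], [0.998, 0.062, 0.001], [0.001, -0.001, -1.0]] 0.08559233336670034
[0.01, 0.03, 4.7, -0.09, -0.06, -0.02]
```

Emit:
{"api": "jog_arm", "payload": {
  "targets": [
    [0,0,2,0,0,0],
    [0,0,4,0,0,0],
    [0,0,4.8,0,0,0],
    [0,0,4.8,0,0,0],
    [0,0,4.8,0,0,0]
  ]
}}

```text
time_s: 43.0
position: [0.6205, -0.203, 0.0876]
tool_rot: [[-0.063, 0.998, 0.002], [0.998, 0.063, -0.001], [-0.001, 0.002, -1.0]]
ft_force: [-0.7, -0.4, 1.2]
grip_width: 0.0853
gripper_force: 0.0
```

Emit:
{"api": "jog_arm", "payload": {
  "targets": [
    [0,0,0,0,0,0],
    [0,0,0,0,0,0],
    [0,0,0,0,0,0],
    [0,0,0,0,0,0],
    [0,0,0,0,0,0],
    [0,0,0,0,0,0]
  ],
  "hand": 0
}}

```text
time_s: 43.5
position: [0.62, -0.2029, 0.0868]
tool_rot: [[-0.062, 0.998, 0.001], [0.998, 0.062, -0.0], [-0.0, 0.001, -1.0]]
ft_force: [-1.3, 1.0, 4.6]
grip_width: 0.0323
gripper_force: 34.5
```

Emit:
{"api": "jog_arm", "payload": {
  "targets": [
    [0,0,-2,0,0,0],
    [0,0,-5,0,0,0],
    [0,0,-9,0,0,0],
    [2,0,-11,0,0,0],
    [6,0.1,-11.3,0,0,0],
    [10,0.1,-11.3,0,0,0],
    [14,0.2,-11.3,0,0,0],
    [18,0.3,-11.3,0,0,0]
  ]
}}

```text
time_s: 44.17
position: [0.6111, -0.0213, 0.1991]
tool_rot: [[-0.062, 0.998, -0.0], [0.998, 0.062, 0.0], [0.0, -0.0, -1.0]]
ft_force: [1.0, -0.7, -0.2]
grip_width: 0.0321
gripper_force: 36.2
```

Emit:
{"api": "jog_arm", "payload": {
  "targets": [
    [4,0,0,0,0,0],
    [8,0.1,0,0,0,0],
    [12,0.2,0,0,0,0],
    [16,0.2,0,0,0,0],
    [19.6,0.3,1,0,0,0],
    [19.6,0.3,4,0,0,0],
    [19.6,0.3,8,0,0,0],
    [19.6,0.3,10,0,0,0]
  ]
}}

```text
time_s: 44.83
position: [0.6004, 0.1736, 0.0951]
tool_rot: [[-0.064, 0.998, -0.005], [0.998, 0.064, -0.0], [-0.0, -0.005, -1.0]]
ft_force: [-0.2, 0.4, -1.2]
grip_width: 0.0324
gripper_force: 36.2
```

Emit:
{"api": "jog_arm", "payload": {
  "targets": [
    [0,0,2,0,0,0],
    [0,0,3.2,0,0,0],
    [0,0,3.8,0,0,0],
    [0,0,4.2,0,0,0],
    [0,0,4.2,0,0,0]
  ]
}}

```text
time_s: 45.25
position: [0.6023, 0.1728, 0.0569]
tool_rot: [[-0.062, 0.998, -0.0], [0.998, 0.062, -0.0], [0.0, -0.0, -1.0]]
ft_force: [0.1, -0.2, -1.3]
grip_width: 0.0319
gripper_force: 36.2
```

Emit:
{"api": "jog_arm", "payload": {
  "targets": [
    [0,0,0.4,0,0,0],
    [0,0,0.7,0,0,0],
    [0,0,0.8,0,0,0],
    [0,0,0.8,0,0,0],
    [0,0,0.8,0,0,0]
  ]
}}

```text
time_s: 45.67
position: [0.6027, 0.1729, 0.0498]
tool_rot: [[-0.063, 0.998, 0.001], [0.998, 0.063, 0.0], [0.0, 0.001, -1.0]]
ft_force: [-2.1, -0.0, 3.2]
grip_width: 0.0322
gripper_force: 36.6
```

Emit:
{"api": "jog_arm", "payload": {
  "targets": [
    [0,0,0,0,0,0],
    [0,0,0,0,0,0],
    [0,0,0,0,0,0],
    [0,0,-3,0,0,0],
    [0,0,-7,0,0,0],
    [0,0,-11,0,0,0],
    [0,0,-15,0,0,0],
    [0,0,-18,0,0,0]
  ],
  "hand": 1
}}

```text
time_s: 46.33
position: [0.6026, 0.1729, 0.2328]
tool_rot: [[-0.063, 0.998, 0.003], [0.998, 0.063, 0.0], [0.0, 0.003, -1.0]]
ft_force: [0.1, -0.8, -0.5]
grip_width: 0.0854
gripper_force: 0.0
```

```bash
python3 look.py scene
```

```text
46.33 [0.6026 0.1729 0.2328] [[-0.063, 0.998, 0.003], [0.998, 0.063, 0.0], [0.0, 0.003, -1.0]]
scene
[0.4099 0.1347] [0.408  0.1345] 0.0688 94 [136 302] [ 95  51 121]
[ 0.6315 -0.0785] [ 0.6302 -0.0821] 0.0677 216 [190 207] [131  92  61]
[ 0.6334 -0.0568] [ 0.6324 -0.0566] 0.0654 49 [192 216] [128  90  60]
[0.6045 0.1728] [0.6036 0.1731] 0.0746 156 [193 312] [86 82 86]
[0.6004 0.2268] [0.5998 0.2271] 0.0744 162 [194 335] [144 118  82]
[0.5966 0.2812] [0.5953 0.2811] 0.0747 164 [195 358] [128 107  81]
 rocker
[ 0.6186 -0.256 ] [ 0.6177 -0.2573] 0.111 176 [167 135] [83 26 25]
```

Emit:
{"api": "jog_arm", "payload": {
  "targets": [
    [-4,0,0,0,0,0],
    [-8,-0.2,0,0,0,0],
    [-12,-0.3,0,0,0,0],
    [-16,-0.5,0,0,0,0],
    [-20,-0.6,0,0,0,0],
    [-24,-0.7,0,0,0,0],
    [-28,-0.9,0,0,0,0],
    [-32,-1,0,0,0,0]
  ]
}}

```text
time_s: 47.1
position: [0.6118, -0.149, 0.2281]
tool_rot: [[-0.062, 0.998, -0.001], [0.998, 0.062, 0.001], [0.001, -0.001, -1.0]]
ft_force: [0.4, 0.2, -0.8]
grip_width: 0.0854
gripper_force: 0.0
```

Emit:
{"api": "jog_arm", "payload": {
  "targets": [
    [-4,-0.1,0,0,0,0],
    [-8,-0.2,0,0,0,0],
    [-11,-0.3,1,0,0,0],
    [-11,-0.3,4,0,0,0],
    [-11,-0.3,8,0,0,0],
    [-11,-0.3,9.5,0,0,0],
    [-11,-0.3,9.5,0,0,0],
    [-11,-0.3,9.5,0,0,0]
  ]
}}

```text
time_s: 47.77
position: [0.6161, -0.257, 0.1334]
tool_rot: [[-0.063, 0.998, -0.002], [0.998, 0.063, 0.001], [0.001, -0.001, -1.0]]
ft_force: [-0.7, -0.4, 1.6]
grip_width: 0.085
gripper_force: 0.0
```

```bash
python3 s.py .6167 -.2573 .0865
```

```text
47.77 [ 0.6161 -0.257   0.1334] [[-0.063, 0.998, -0.002], [0.998, 0.063, 0.001], [0.001, -0.001, -1.0]] 0.08503372701659873
[-0.04, 0.06, 4.69, -0.09, -0.07, -0.02]
```

Emit:
{"api": "jog_arm", "payload": {
  "targets": [
    [0,0,2,0,0,0],
    [0,0,4,0,0,0],
    [0,0,4.8,0,0,0],
    [0,0,4.8,0,0,0],
    [0,0,4.8,0,0,0]
  ]
}}

```text
time_s: 48.18
position: [0.6169, -0.2574, 0.0876]
tool_rot: [[-0.063, 0.998, 0.002], [0.998, 0.063, -0.001], [-0.001, 0.002, -1.0]]
ft_force: [0.3, -0.2, 0.3]
grip_width: 0.0854
gripper_force: 0.0
```

Emit:
{"api": "jog_arm", "payload": {
  "targets": [
    [0,0,0,0,0,0],
    [0,0,0,0,0,0],
    [0,0,0,0,0,0],
    [0,0,0,0,0,0],
    [0,0,0,0,0,0],
    [0,0,0,0,0,0]
  ],
  "hand": 0
}}

```text
time_s: 48.68
position: [0.6164, -0.2573, 0.0868]
tool_rot: [[-0.062, 0.998, 0.001], [0.998, 0.062, -0.001], [-0.001, 0.001, -1.0]]
ft_force: [-1.5, -0.5, 4.1]
grip_width: 0.0323
gripper_force: 34.5
```

Emit:
{"api": "jog_arm", "payload": {
  "targets": [
    [0,0,-2,0,0,0],
    [0,0,-5,0,0,0],
    [0,0,-9,0,0,0],
    [2,0,-11,0,0,0],
    [6,0.2,-11.3,0,0,0],
    [10,0.3,-11.3,0,0,0],
    [14,0.5,-11.3,0,0,0],
    [18,0.6,-11.3,0,0,0]
  ]
}}

```text
time_s: 49.35
position: [0.6106, -0.0754, 0.1991]
tool_rot: [[-0.062, 0.998, -0.0], [0.998, 0.062, 0.0], [0.0, -0.0, -1.0]]
ft_force: [1.6, 0.4, -0.6]
grip_width: 0.032
gripper_force: 36.1
```

Emit:
{"api": "jog_arm", "payload": {
  "targets": [
    [4,0.1,0,0,0,0],
    [8,0.3,0,0,0,0],
    [12,0.4,0,0,0,0],
    [16,0.6,0,0,0,0],
    [19.6,0.7,1,0,0,0],
    [19.6,0.7,4,0,0,0],
    [19.6,0.7,8,0,0,0],
    [19.6,0.7,10,0,0,0]
  ]
}}

```text
time_s: 50.02
position: [0.6039, 0.1198, 0.0952]
tool_rot: [[-0.064, 0.998, -0.005], [0.998, 0.064, -0.0], [0.0, -0.005, -1.0]]
ft_force: [-0.9, -0.2, -1.3]
grip_width: 0.0322
gripper_force: 36.1
```

Emit:
{"api": "jog_arm", "payload": {
  "targets": [
    [0,0,2,0,0,0],
    [0,0,3.2,0,0,0],
    [0,0,3.8,0,0,0],
    [0,0,4.2,0,0,0],
    [0,0,4.2,0,0,0]
  ]
}}

```text
time_s: 50.43
position: [0.6057, 0.1189, 0.0569]
tool_rot: [[-0.062, 0.998, -0.0], [0.998, 0.062, 0.0], [0.0, -0.0, -1.0]]
ft_force: [0.3, -0.4, -0.3]
grip_width: 0.0324
gripper_force: 36.1
```

Emit:
{"api": "jog_arm", "payload": {
  "targets": [
    [0,0,0.4,0,0,0],
    [0,0,0.7,0,0,0],
    [0,0,0.8,0,0,0],
    [0,0,0.8,0,0,0],
    [0,0,0.8,0,0,0]
  ]
}}

```text
time_s: 50.85
position: [0.606, 0.1189, 0.0499]
tool_rot: [[-0.063, 0.998, 0.001], [0.998, 0.063, -0.0], [-0.0, 0.001, -1.0]]
ft_force: [-0.2, -0.1, 3.7]
grip_width: 0.0319
gripper_force: 36.5
```

Emit:
{"api": "jog_arm", "payload": {
  "targets": [
    [0,0,0,0,0,0],
    [0,0,0,0,0,0],
    [0,0,0,0,0,0],
    [0,0,-3,0,0,0],
    [0,0,-7,0,0,0],
    [0,0,-11,0,0,0],
    [0,0,-15,0,0,0],
    [0,0,-18,0,0,0]
  ],
  "hand": 1
}}

```text
time_s: 51.52
position: [0.6059, 0.119, 0.2329]
tool_rot: [[-0.063, 0.998, 0.003], [0.998, 0.063, 0.0], [-0.0, 0.003, -1.0]]
ft_force: [0.1, -0.1, -0.2]
grip_width: 0.0857
gripper_force: 0.0
```

Emit:
{"api": "jog_arm", "payload": {
  "targets": [
    [-4,-4,0,0,0,0],
    [-8,-8,0,0,0,0],
    [-12,-12,0,0,0,0],
    [-12,-12,0,0,0,0],
    [-12,-12,0,0,0,0],
    [-12,-12,0,0,0,0],
    [-12,-12,0,0,0,0],
    [-12,-12,0,0,0,0]
  ]
}}

```text
time_s: 52.18
position: [0.4942, -0.0077, 0.2291]
tool_rot: [[-0.063, 0.998, 0.0], [0.998, 0.063, 0.0], [0.0, 0.0, -1.0]]
ft_force: [0.9, -0.2, 0.3]
grip_width: 0.0857
gripper_force: 0.0
```

```bash
python3 look.py scene; python3 - <<'E'
from h import *
save(env.get_image('scene'),'end.png',s=1.5)
E
```

```text
52.18 [ 0.4942 -0.0077  0.2291] [[-0.063, 0.998, 0.0], [0.998, 0.063, 0.0], [0.0, 0.0, -1.0]]
scene
[0.4102 0.1351] [0.4082 0.1346] 0.0687 95 [136 302] [ 92  49 116]
[ 0.6311 -0.0788] [ 0.6302 -0.082 ] 0.0678 214 [190 207] [128  90  59]
[0.6089 0.1188] [0.6077 0.1187] 0.0747 156 [191 289] [114  68  54]
[ 0.6324 -0.0567] [ 0.6322 -0.0566] 0.0654 48 [191 216] [122  86  57]
[0.6048 0.1725] [0.6034 0.173 ] 0.0748 157 [193 312] [87 82 83]
[0.6003 0.2269] [0.6003 0.2273] 0.0746 161 [194 335] [133 110  74]
[0.5964 0.2809] [0.5949 0.2811] 0.0748 162 [195 358] [123 102  78]
 rocker
```

View pics/end.png

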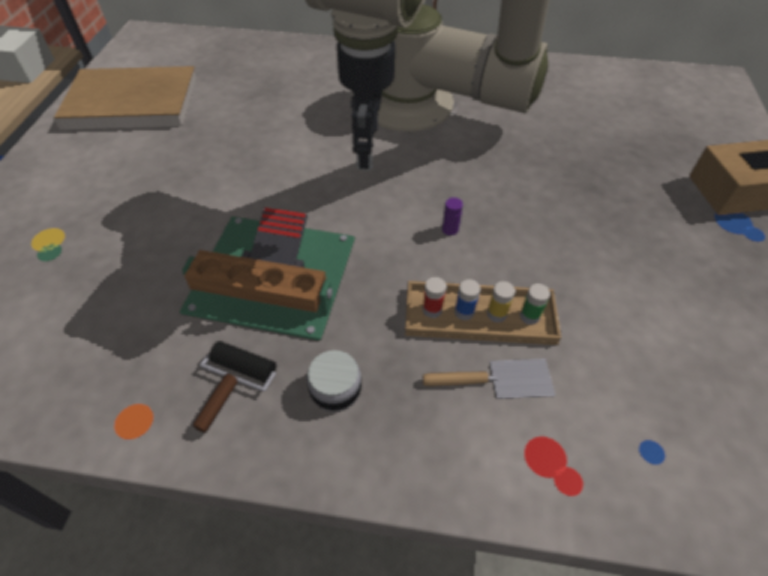

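All four vials stand in the tray at (435,295), (469,297), (503,299) and (537,302). The cradle is empty, the pedal is up, and the bystanders and the purple vial are where they were.

```bash
python3 -c "
from rig import env; print(env.close_job())"
```

```text
the job is handed in; nothing more can be done
None
```

The job is handed in, at about 52 s of the 210 s allowed: all four ink vials were loaded into the cradle, the pedal was pressed to its stop twice for about a second each, and the vials now stand upright in the tray, with the ink tin, palette knife, roller and purple look-alike left where they were.

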